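Put the keepsake tray away in the organiser

ROBOT

A 6-joint arm with a two-finger parallel gripper is mounted at the origin on the work surface. World frame = base frame: x ahead of the robot, y to its left, z up, the work surface at z = 0. Lengths are in m, angles in rad, forces in N, time in s.
With the tool pointing down it reaches from about 0.3 to 0.875 m from the base axis. Payload 6.4 kg.
Tool frame: the origin (TCP) lies between the finger pads; the fingertips stand 19 mm ahead of it and the grasp point (between the pads) is the TCP (ctrl.tips_ahead is the z of the fingertips in the tool frame, in m); z points along the fingers, y is the line along which they close (so a half turn about z gives the same grasp; the last joint's range is limited). The gripper opens to 85 mm and grips with 20 to 120 N. Pads are 22 mm wide; open, the fingers measure 114 mm over their backs; the gripper's body (76 mm by 85 mm) begins 54 mm behind the grasp point. The pads swing forward as they close: fully open they stand 13 mm farther back than shut.
Start: joints at [1.11, 0.181, 1.607, -0, 1.354, -0.206], TCP at [0.145, 0.556, 0.22] pointing down, gripper open.
Joint ranges: [-2.99, 2.99], [-0.89, 2.07], [0.3, 2.58], [-1.14, 4.28], [0, 2.63], [-3.12, 3.12]. Speed limits (rad/s): [2.57, 2.57, 3.01, 3.14, 3.14, 3.14].

INTERFACE

Orientations are given as a unit quaternion [w, x, y, z].
In Python, from bench import readout, vision, ctrl gives the robot as it stands.
- The arm moves only by the tool play_rows, never from a script. Its arguments are lists of equal length, an entry for each row: "xyz": the shift along the tool's x, y, z in mm, a list of three; "rot": the turn, a rotation vector about the tool's x, y, z in rad, a list of three; "grip": the opening, from 0 (shut) to 1 (fully open). In form: {"xyz": [[x, y, z], ...], "rot": [[rx, ry, rz], ...], "grip": [grip, ...]}. A call has exactly 10 rows; each row is the pose to reach, as a shift and turn from the pose commanded when the call began, along the tool's axes at that moment; what a row does not reach only later rows make up. A row lasts 1/8 s, in which the tool goes at most 62.5 mm and 10.7 degrees, less where a joint would pass 70% of its speed; a pose out of reach is approached as far as the arm can. A call with a gripper value outside its range is refused whole. The fingers move at their own pace and stop on an object; the grip force is fixed at half the most. Time passes only in rows, so rows that repeat a pose let the fingers close, or fill a call up. It gives the time, the measured TCP pose, the force, the opening and the grip force at its end, in the units of the state.
- readout.get_obs(): the state, without advancing time (a new reading comes with each control period).
- vision.camera(name): name is "scene" or "top" or "wrist"; returns a dict with "color" (384x512x3 uint8, red, green, blue), "depth" (384x512 float32, m along the optical axis (not along the pixel's ray), 0 where there is no reading), "camera_matrix" (3x3 intrinsics, pixels), "k1" (the pictures are not rectified: a ray, as slopes to the right and down, at radius r is drawn at 1 + k1 r^2 times it, then the intrinsics apply), "extrinsics" (4x4, takes a point from camera to world coordinates); the wrist camera has in their place "hand_eye" (4x4, takes a point from camera to tool coordinates, whose origin is the TCP and whose axes are the flange's). Camera axes: x right, y down, z forward; pixel columns grow to the right and rows downward; lengths in m; the calibration is good to about 2 mm. A picture is of the moment at which its call begins: read the wrist's pose just before it.
- ctrl.hand_in(): hands the job in; it is judged then, once.
The state is a dict: "time_s": time; "q": joint angles; "dq": joint speeds; "joint_efforts": joint torques, N m; "eef_pos": TCP position; "eef_rot": TCP orientation; "wrist_force": force on the tool from outside, world axes, zero at the start; "torque": the same for the moment, N m; "opening": opening from 0.0 (shut) to 1.0 (fully open); "grasp_force": force on a finger pad.
Only numpy, scipy, OpenCV 4.12 (cv2) and the standard library are available. Lean on these libraries where they do the work, as an engineer would, in place of code of your own. Each camera call takes 0.05 s, during which the arm holds its last target. There are 200 camera calls.

TASK

Please put the keepsakes away: pack all the little boxes that are out on the mantelpiece (there may be three to five) side by side in the square tray, in one layer, and slide the tray fully home into the lower bay of the bamboo organiser with its finger notch facing out. The tray stands a quarter turn wrong and is too wide to grasp across, so turn it by pushing it round against the organiser's right-hand front post, and keep it down on the mantelpiece all the time rather than lifting it. Leave the ring dish, jar, cup and dinosaur as they are.

Things in the scene. Friction and masses are not known exactly. Their poses are not given: they have to be found in the camera images.
- organiser: Fixed two-tier bamboo organiser, 184 mm wide (y), 118 deep (x). Origin on the mantelpiece, mid-mouth of the lower bay, level with the posts' front faces; +x into the bay, z up. The bay has no floor: 152 mm wide between two 16 mm square front posts (62 mm high), low side slats, back rail at x = 110. Roof over it: underside at 62, 8 thick, x 0 to 118. Upper tier: x 40 to 118, deck top at 130
- organiser_post (a point): Outer front corner edge of the organiser's right-hand front post (right as seen looking into the bay), which is at x = 0, y = -92 mm in the organiser's frame; this point is 12 mm up; axes as the organiser's
- organiser_home (a point): Where the tray's notch point (tray_notch) lies when the tray is fully home: its back wall touches the bay's back rail and its front stands 26 mm out of the mouth; axes as the organiser's, with which the tray's then agree
- tray: Loose square bamboo tray, 136 x 136 mm, walls 6 mm thick and 24 high, floor 5 thick, 124 x 124 inside, 0.25 to 0.42 kg. Origin: centre of its underside; x, y square to its walls, z up. The wall on its -x side has a finger notch, 44 mm wide, in its middle. Starts right of the right-hand post, clear of it, its x within about 0.2 rad of the organiser's +y; home, its x is along the organiser's x
- tray_notch (a point): Middle of the outside face of the tray's notched wall, 68 mm along -x from the tray's centre, at 12 mm height; axes as the tray's. The notch is cut down to 10 mm above the underside
- watch_box: Closed dark leather watch box with a small brass clasp, 62 x 46 mm and 46 mm high (own x, y, z), under 160 g. Origin: the middle of the box (half its height above what it stands on). May be absent
- brooch_box: Closed plain cardboard brooch box, 50 x 44 mm and 44 mm high (own x, y, z), under 160 g. Origin: the middle of the box (half its height above what it stands on). May be absent
- ring_box: Closed grey felt ring box with a tiny brass catch, 38 x 42 mm and 42 mm high (own x, y, z), under 160 g. Origin: the middle of the box (half its height above what it stands on). May be absent
- stud_box: Closed white paper-covered ear-stud box, 36 x 44 mm and 40 mm high (own x, y, z), under 160 g. Origin: the middle of the box (half its height above what it stands on). May be absent
- pill_tin: Closed bare metal keepsake tin, 34 x 42 mm and 44 mm high (own x, y, z), under 160 g. Origin: the middle of the box (half its height above what it stands on). May be absent
- ring_dish: White ceramic ring dish, 68 mm across and 20 mm high, on the organiser's upper tier; bystander, leave it. Origin: centre of its underside
- glass_jar: Frosted glass jar with a metal screw lid, 70 mm across and 84 mm high; bystander, leave it. Origin: centre of its underside
- enamel_cup: Teal enamel cup with a handle, 76 mm across and 75 mm high; bystander, leave it. Origin: centre of its underside
- dinosaur: Green plastic toy dinosaur, about 145 mm long and 76 mm high; bystander, leave it. Origin: on the mantelpiece between its feet
Things that resemble listed ones, but are neither listed nor needed, are in the scene too. Leave any orange or turquoise look-alike of the stud_box alone.

How it is judged:
By the outcome, as a careful person would: the job done as asked, in the order asked, and still so for the second after the job is handed in, with the robot touching nothing.
Of watch_box, brooch_box, ring_box, stud_box, pill_tin only 3 to 5 are there at a start; the rules pass over those that are not, and their reading is None.
At some moment in a run one of tray may be knocked a few centimetres aside while the robot is not near it.
Once in a run the grip may slacken for a moment while it holds something.
It also fails if it takes over 210 s, if anything falls off the work surface, if the arm or the gripper's body presses on something with over 40 N, if the wrist force passes 120 N, or if a joint passes its speed limit or range.

## Working session

There is one attempt and no reset: what is moved stays moved. The work goes in short steps, Python scripts to look and compute and a tool call to move; the robot and the scene stay as the last step left them, time stands still between calls to the robot, and variables do not carry over. Pictures are saved under pics/ and viewed, at most 14 in all, crops included, and the job is handed in when it is done.

Besides the shell and the picture viewer there is one more tool, called after "Emit:" by a JSON object that holds its "name" and its "arguments", one argument or row to a line. play_rows: Moves the arm, as the interface text tells. Its arguments: {"type":"object","properties":{"xyz":{"type":"array","items":{"type":"array","items":{"type":"number"}}},"rot":{"type":"array","items":{"type":"array","items":{"type":"number"}}},"grip":{"type":"array","items":{"type":"number"}}},"required":["xyz","rot","grip"]}

```bash
mkdir -p pics; cat > h.py <<'E'
import numpy as np, cv2
from bench import readout, vision, ctrl
from scipy.spatial.transform import Rotation as R
def tool():
    o=readout.get_obs(); q=o['eef_rot']; T=np.eye(4)
    T[:3,:3]=R.from_quat([q[1],q[2],q[3],q[0]]).as_matrix(); T[:3,3]=o['eef_pos']; return T
def shot(name,fn=None):
    T=tool(); c=vision.camera(name)
    c['E']=c['extrinsics'] if name!='wrist' else T@c['hand_eye']
    if fn: cv2.imwrite('pics/'+fn,c['color'][:,:,::-1])
    return c
def rays(c):
    h,w=c['depth'].shape; K=c['camera_matrix']; k=c['k1']
    u,v=np.meshgrid(np.arange(w),np.arange(h))
    d=np.array([k,0,0,0,0],float)
    p=cv2.undistortPoints(np.stack([u,v],-1).reshape(-1,1,2).astype(np.float64),K,d).reshape(h,w,2)
    return p
def cloud(c):
    p=rays(c); z=c['depth']; P=np.dstack([p[...,0]*z,p[...,1]*z,z])
    W=P@c['E'][:3,:3].T+c['E'][:3,3]; W[z==0]=np.nan; return W
def pix_at(c,u,v,z):
    K=c['camera_matrix'];p=cv2.undistortPoints(np.array([[[u,v]]],float),K,np.array([c['k1'],0,0,0,0],float))[0,0]
    d=c['E'][:3,:3]@np.array([p[0],p[1],1]);o=c['E'][:3,3]; return o+d*(z-o[2])/d[2]
def topdown(Ws,Cs,x0,x1,y0,y1,s=0.001):
    # height/color map, rows: x decreasing, cols: y decreasing
    H=int((x1-x0)/s);Wd=int((y1-y0)/s);img=np.zeros((H,Wd,3),np.uint8);hm=np.full((H,Wd),-1.)
    for W,C in zip(Ws,Cs):
        P=W.reshape(-1,3);C=C.reshape(-1,3);m=np.isfinite(P[:,0]);P=P[m];C=C[m]
        r=((x1-P[:,0])/s).astype(int);q=((y1-P[:,1])/s).astype(int)
        m=(r>=0)&(r<H)&(q>=0)&(q<Wd);P,C,r,q=P[m],C[m],r[m],q[m]
        o=np.argsort(P[:,2]);img[r[o],q[o]]=C[o];hm[r[o],q[o]]=P[o,2]
    return img,hm
E
python3 - <<'E'
from h import *
for n in ['scene','top']:
    c=shot(n,n+'0.png');np.savez('pics/'+n+'0.npz',**c)
    print(n,c['E'].round(3).tolist(),c['camera_matrix'].tolist(),c['k1'])
a=[cv2.imread(f'pics/{n}0.png') for n in ['scene','top']]
print(tool().round(3).tolist(), readout.get_obs()['time_s'],ctrl.tips_ahead)
E
```

```text
scene [[0.047, 0.784, -0.619, 1.43], [0.999, -0.044, 0.019, -0.008], [-0.012, -0.619, -0.785, 1.219], [0.0, 0.0, 0.0, 1.0]] [[478.75538953933307, 0.0, 260.17529177926286], [0.0, 478.75538953933307, 192.28126830256218], [0.0, 0.0, 1.0]] -0.11560780595057837
top [[0.014, -0.999, 0.036, 0.505], [-1.0, -0.014, -0.003, 0.045], [0.004, -0.036, -0.999, 1.259], [0.0, 0.0, 0.0, 1.0]] [[415.17601207483597, 0.0, 258.02398361998456], [0.0, 415.17601207483597, 192.6037172961082], [0.0, 0.0, 1.0]] 0.046240086577746316
[[-0.968, 0.252, -0.001, 0.145], [0.252, 0.968, -0.001, 0.556], [0.0, -0.002, -1.0, 0.22], [0.0, 0.0, 0.0, 1.0]] 0.1 0.019
```

View pics/scene0.png

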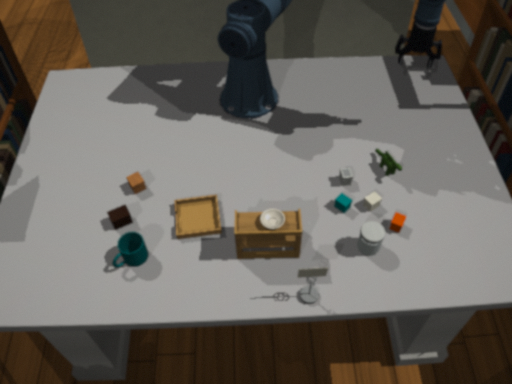

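View pics/top0.png

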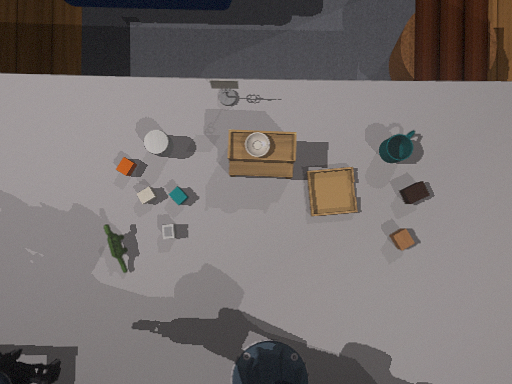

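The scene shows the organiser (top 262,155) with its mouth towards the robot and the tray at top (332,192). The candidates are dark watch box (414,193), cardboard brooch box (403,239), white box (147,195) and grey box (169,231). The orange (126,167) and turquoise (179,196) boxes are look-alikes and stay put. I'll confirm in one enlarged crop.

```bash
cat > m.py <<'E'
from h import *
c=dict(np.load('pics/top0.npz'));W=cloud(c)
s=dict(np.load('pics/scene0.npz'));S=cloud(s)
def ce(img,u,v,r=24): return cv2.resize(img[v-r:v+r,u-r:u+r,::-1],(260,260),interpolation=cv2.INTER_CUBIC)
t=c['color'];q=s['color']
row1=np.hstack([ce(q,346,175),ce(q,373,200),ce(q,136,182)]);row2=np.hstack([ce(t,169,231),ce(t,147,195),ce(t,414,193)])
cv2.imwrite('pics/crop1.png',np.vstack([row1,row2]))
for n,(u,v,h) in dict(watch=(414,193,.046),brooch=(403,239,.044),white=(147,195,.04),grey=(169,231,.043),turq=(179,196,.04),orange=(126,167,.04),jar=(157,142,.084),cup=(396,149,.075)).items():
    w=W[v-25:v+25,u-25:u+25]; m=(w[...,2]>h-.008)&(w[...,2]<h+.01)
    n_,lab,st,ce_=cv2.connectedComponentsWithStats(m.astype(np.uint8)); 
    k=1+np.argmax(st[1:,4]); p=w[lab==k]
    r=cv2.minAreaRect((p[:,:2]*1000).astype(np.float32))
    print(n,'z',np.median(p[:,2]).round(4),'c',np.round(r[0],1),'sz',np.round(r[1],1),'ang',round(r[2],1),len(p),'pix',pix_at(c,u,v,h).round(3))
w=W; z=W[...,2]
print('table z',np.nanmedian(z[250:280,250:350]), np.nanmedian(S[...,2][120:160,300:330]))
for nm,lo,hi,(a,b,d,e) in [('tray',.018,.032,(160,225,298,365)),('roof',.064,.078,(120,185,222,302)),('deck',.12,.137,(120,185,222,302))]:
    w=W[a:b,d:e].reshape(-1,3);m=(w[:,2]>lo)&(w[:,2]<hi);p=w[m];r=cv2.minAreaRect((p[:,:2]*1000).astype(np.float32));print(nm,np.round(r[0],1),np.round(r[1],1),round(r[2],2),m.sum(),np.median(p[:,2]).round(4),cv2.boxPoints(r).round(0).tolist())
E
python3 m.py
```

```text
watch z 0.0457 c [ 556.  -418.4] sz [47.9 65.2] ang 24.4 363 pix [ 0.554 -0.412  0.046]
brooch z 0.0438 c [ 420.3 -383.1] sz [52.1 46.4] ang 32.9 285 pix [ 0.42  -0.381  0.044]
white z 0.0394 c [537.9 370.9] sz [35.3 44.3] ang 32.3 190 pix [0.537 0.366 0.04 ]
grey z 0.0438 c [433.  302.5] sz [41.  34.2] ang 2.4 178 pix [0.433 0.299 0.043]
turq z 0.0397 c [537.6 278.4] sz [44.9 35.5] ang 43.6 190 pix [0.535 0.273 0.04 ]
orange z 0.0396 c [621.7 433.4] sz [38.  43.7] ang 57.3 186 pix [0.618 0.429 0.04 ]
jar z 0.0836 c [687.  333.4] sz [68.  68.1] ang 2.1 485 pix [0.686 0.329 0.084]
cup z 0.0735 c [ 683.5 -360.2] sz [74.8 76.1] ang 6.0 142 pix [ 0.677 -0.35   0.075]
table z -0.0001692922790426099 -0.0019195700793752657
tray [ 557.3 -180.1] [135.6 136.8] 6.24 351 0.0236 [[482.0, -119.0], [497.0, -255.0], [632.0, -241.0], [617.0, -105.0]]
roof [619.3  33.5] [183.6  46.5] 88.48 1006 0.0698 [[594.0, -58.0], [640.0, -59.0], [645.0, 125.0], [599.0, 126.0]]
deck [675.5  33.3] [185.5  78.6] 88.35 1354 0.13 [[634.0, -58.0], [712.0, -61.0], [717.0, 125.0], [639.0, 127.0]]
```

View pics/crop1.png

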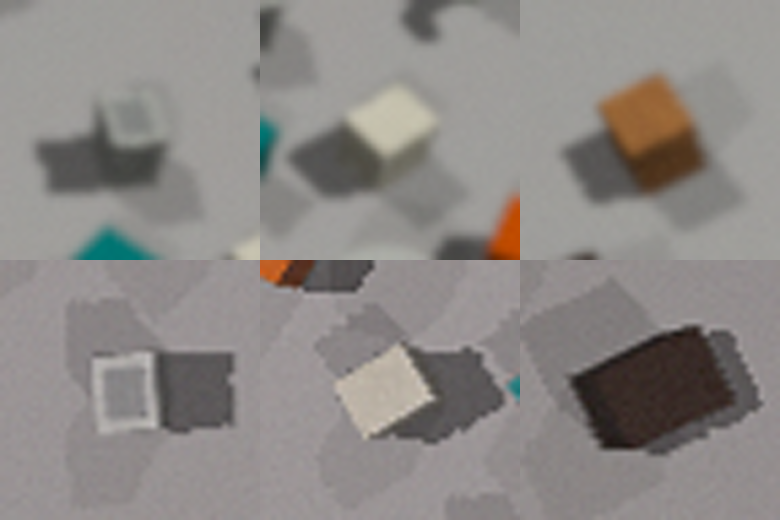

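Confirmed: there are four boxes, the metal pill tin (34x42, 44 high), the white stud box, the brooch box and the watch box. No ring box is visible so far, so I'll check the depth for stray blobs and then plan.

```bash
cat >> h.py <<'E'
def plan(start,calls):
    """start (x,y,z mm,theta deg of tool x); calls: list of lists of waypoints (x,y,z,theta). prints tool-frame shifts"""
    s=np.array(start,float)
    for i,c in enumerate(calls):
        t=np.radians(s[3]);ex=np.array([np.cos(t),np.sin(t)]);ey=np.array([np.sin(t),-np.cos(t)])
        for w in c:
            d=np.array(w[:2])-s[:2];dth=(w[3]-s[3]+180)%360-180
            print(i,'xyz',[round(d@ex),round(d@ey),round(s[2]-w[2])],'rz',round(-np.radians(dth),3),' dist',round(np.linalg.norm(np.r_[d,w[2]-s[2]])),'deg',round(dth))
        s=np.array(c[-1],float)
def cur():
    T=tool();return [*(T[:3,3]*1000).round(1),round(np.degrees(np.arctan2(T[1,0],T[0,0])),1)]
E
python3 - <<'E'
from h import *
for n in ['top','scene']:
    c=dict(np.load(f'pics/{n}0.npz'));W=cloud(c);z=W[...,2]
    m=((z>.03)&(z<.055)&(W[...,0]>.2)&(W[...,0]<.95)&(abs(W[...,1])<.8)).astype(np.uint8)
    k,l,st,ce=cv2.connectedComponentsWithStats(m)
    print(n,[(ce[i].round().tolist(),int(st[i,4]),np.nanmedian(W[l==i],0).round(3).tolist()) for i in range(1,k) if st[i,4]>25])
plan([145,556,220,165.4],[[(433,302.5,150,182.4)]])
E
```

```text
top [([167.0, 148.0], 44, [0.671, 0.306, 0.043]), ([404.0, 145.0], 83, [0.696, -0.389, 0.044]), ([386.0, 152.0], 64, [0.669, -0.328, 0.044]), ([125.0, 166.0], 194, [0.621, 0.431, 0.039]), ([415.0, 192.0], 377, [0.556, -0.416, 0.046]), ([146.0, 195.0], 193, [0.537, 0.37, 0.039]), ([177.0, 195.0], 192, [0.538, 0.278, 0.04]), ([168.0, 231.0], 180, [0.433, 0.302, 0.044]), ([403.0, 239.0], 296, [0.42, -0.382, 0.044]), ([117.0, 247.0], 219, [0.383, 0.444, 0.048])]
scene [([388.0, 161.0], 143, [0.397, 0.447, 0.047]), ([345.0, 174.0], 135, [0.441, 0.3, 0.041]), ([135.0, 180.0], 193, [0.427, -0.381, 0.042]), ([343.0, 200.0], 156, [0.543, 0.277, 0.037]), ([373.0, 199.0], 156, [0.543, 0.371, 0.038]), ([119.0, 214.0], 279, [0.564, -0.416, 0.044]), ([398.0, 219.0], 149, [0.627, 0.432, 0.038]), ([130.0, 240.0], 126, [0.657, -0.374, 0.042]), ([368.0, 245.0], 107, [0.719, 0.321, 0.043]), ([136.0, 256.0], 126, [0.718, -0.341, 0.042]), ([269.0, 252.0], 182, [0.716, 0.036, 0.034])]
0 xyz [-343, -173, 70] rz -0.297  dist 390 deg 17
```

Emit:
{"name": "play_rows", "arguments": {
  "xyz": [
    [-50,-25,10],
    [-100,-50,20],
    [-150,-75,30],
    [-200,-100,40],
    [-250,-125,50],
    [-300,-150,60],
    [-343,-173,70],
    [-343,-173,70],
    [-343,-173,70],
    [-343,-173,70]
  ],
  "rot": [
    [0,0,-0.05],
    [0,0,-0.1],
    [0,0,-0.15],
    [0,0,-0.2],
    [0,0,-0.25],
    [0,0,-0.297],
    [0,0,-0.297],
    [0,0,-0.297],
    [0,0,-0.297],
    [0,0,-0.297]
  ],
  "grip": [1,1,1,1,1,1,1,1,1,1]
}}

```text
time_s: 1.35
eef_pos: [0.4324, 0.3035, 0.1507]
eef_rot: [-0.0, -0.022, 1.0, 0.0]
wrist_force: [0.8, 0.6, -0.2]
opening: 1.002
grasp_force: 0.0
```

```bash
python3 - <<'E'
from h import *
print(cur())
c=shot('wrist','w1.png');W=cloud(c);z=W[...,2]
m=((z>.036)&(z<.052)&(abs(W[...,0]-.433)<.05)&(abs(W[...,1]-.302)<.05)).astype(np.uint8)
k,l,st,ce=cv2.connectedComponentsWithStats(m)
for i in range(1,k):
    if st[i,4]>300:
        p=W[l==i];print(cv2.minAreaRect((p[:,:2]*1000).astype(np.float32)),np.median(p[:,2]),ce[i])
print(c['hand_eye'].round(3).tolist())
E
```

```text
[np.float64(432.4), np.float64(303.5), np.float64(150.7), np.float64(-177.5)]
((431.90911865234375, 305.2750244140625), (42.21687316894531, 33.913185119628906), 5.083327293395996) 0.04512005608656661 [250.6660092  188.83168968]
[[0.002, -0.966, -0.259, 0.066], [1.0, 0.001, 0.0, 0.001], [0.0, -0.259, 0.966, -0.154], [0.0, 0.0, 0.0, 1.0]]
```

View pics/w1.png

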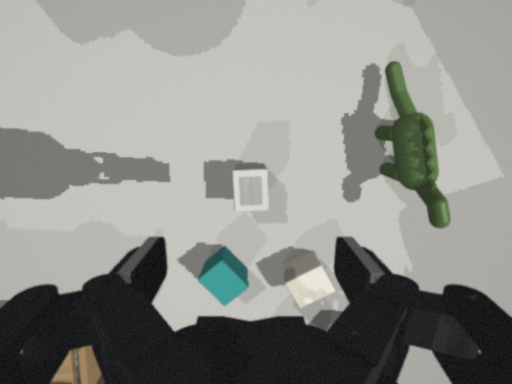

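The wrist view shows the tin at (250,189), rimmed metal, within 2 mm of the top-camera estimate. So I trust that and will pick it up.

```bash
cat > t.py <<'E'
from h import *
def tray(c=None,box=(.40,.70,-.32,-.08)):
    c=c or shot('top'); W=cloud(c); p=W.reshape(-1,3); x0,x1,y0,y1=box
    m=(p[:,2]>.018)&(p[:,2]<.030)&(p[:,0]>x0)&(p[:,0]<x1)&(p[:,1]>y0)&(p[:,1]<y1)
    return p[m]
def fit(p,guess):
    # rect 136 ring fit: robust minAreaRect
    r=cv2.minAreaRect((p[:,:2]*1000).astype(np.float32)); a=r[2]
    while a-guess>45:a-=90
    while a-guess<-45:a+=90
    return np.array(r[0]),a,r[1]
def slot(c,a,tx,ty):
    t=np.radians(a);return c+tx*np.array([np.cos(t),np.sin(t)])+ty*np.array([-np.sin(t),np.cos(t)])
SL=dict(watch=(35,-29),brooch=(-36,-31),stud=(28,37),tin=(-41,36))
E
python3 - <<'E'
from t import *
c,a,s=fit(tray(),96);print(c,a,s)
q=slot(c,a,*SL['tin']);th=a+90
plan(cur(),[[(432.5,304.5,40,184)],[(432.5,304.5,190,184),(q[0],q[1],190,th),(q[0],q[1],110,th)],[(q[0],q[1],46,th),(q[0],q[1],180,th)]])
E
```

```text
[ 557.35980225 -180.1129303 ] 95.98431062698364 (135.84068298339844, 136.64427185058594)
0 xyz [0, 1, 111] rz -0.026  dist 111 deg 2
1 xyz [0, 0, -150] rz -0.0  dist 150 deg 0
1 xyz [-56, -534, -150] rz -0.035  dist 558 deg 2
1 xyz [-56, -534, -70] rz -0.035  dist 542 deg 2
2 xyz [0, 0, 64] rz -0.0  dist 64 deg 0
2 xyz [0, 0, -70] rz -0.0  dist 70 deg 0
```

Emit:
{"name": "play_rows", "arguments": {
  "xyz": [
    [0,1,30],
    [0,1,60],
    [0,1,90],
    [0,1,111],
    [0,1,111],
    [0,1,111],
    [0,1,111],
    [0,1,111],
    [0,1,111],
    [0,1,111]
  ],
  "rot": [
    [0,0,-0.026],
    [0,0,-0.026],
    [0,0,-0.026],
    [0,0,-0.026],
    [0,0,-0.026],
    [0,0,-0.026],
    [0,0,-0.026],
    [0,0,-0.026],
    [0,0,-0.026],
    [0,0,-0.026]
  ],
  "grip": [1,1,1,1,1,0.2,0,0,0,0]
}}

```text
time_s: 2.7
eef_pos: [0.4333, 0.3036, 0.0397]
eef_rot: [0.0, -0.034, 0.999, 0.0]
wrist_force: [0.1, -0.1, -0.2]
opening: 0.0
grasp_force: 0.0
```

Emit:
{"name": "play_rows", "arguments": {
  "xyz": [
    [0,0,-30],
    [0,0,-70],
    [0,-20,-110],
    [-8,-70,-140],
    [-14,-125,-150],
    [-20,-180,-150],
    [-26,-240,-150],
    [-32,-300,-150],
    [-38,-360,-150],
    [-44,-420,-150]
  ],
  "rot": [
    [0,0,0],
    [0,0,0],
    [0,0,0],
    [0,0,-0.005],
    [0,0,-0.01],
    [0,0,-0.015],
    [0,0,-0.02],
    [0,0,-0.025],
    [0,0,-0.03],
    [0,0,-0.035]
  ],
  "grip": [0,0,0,0,0,0,0,0,0,0]
}}

```text
time_s: 3.95
eef_pos: [0.5058, -0.1145, 0.1897]
eef_rot: [0.0, -0.052, 0.999, -0.0]
wrist_force: [0.7, -0.3, 1.1]
opening: 0.001
grasp_force: 0.0
```

Emit:
{"name": "play_rows", "arguments": {
  "xyz": [
    [-6,-60,0],
    [-11,-114,0],
    [-11,-114,30],
    [-11,-114,60],
    [-11,-114,80],
    [-11,-114,80],
    [-11,-114,80],
    [-11,-114,80],
    [-11,-114,80],
    [-11,-114,80]
  ],
  "rot": [
    [0,0,0],
    [0,0,0],
    [0,0,0],
    [0,0,0],
    [0,0,0],
    [0,0,0],
    [0,0,0],
    [0,0,0],
    [0,0,0],
    [0,0,0]
  ],
  "grip": [0,0,0,0,0,0,0,0,0,0]
}}

```text
time_s: 5.2
eef_pos: [0.5286, -0.2248, 0.11]
eef_rot: [0.0, -0.052, 0.999, -0.0]
wrist_force: [0.1, 0.5, -0.5]
opening: 0.003
grasp_force: 0.0
```

```bash
python3 - <<'E'
from t import *
print(cur(),{k:readout.get_obs()[k] for k in ('opening','grasp_force')})
c=shot('wrist','w2.png')
p=tray();print(fit(p,96))
q=slot(*fit(p,96)[:2],*SL['tin']);print(q)
E
```

```text
[np.float64(528.6), np.float64(-224.8), np.float64(110.0), np.float64(-174.1)] {'opening': 0.0033741629304607753, 'grasp_force': 0.0}
(array([ 557.40966797, -180.08444214]), 95.98357677459717, (135.9699249267578, 136.27288818359375))
[ 525.87978156 -224.61382865]
```

View pics/w2.png

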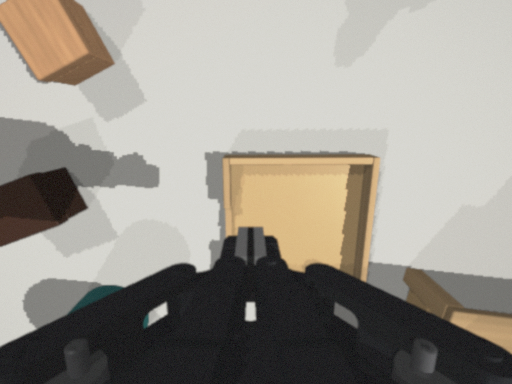

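The grip came up empty: the view shows shut fingers at (250,245) over the empty tray. I'll check where the tin is.

```bash
cat > b.py <<'E'
from h import *
def boxes(c=None):
    c=c or shot('top');W=cloud(c);z=W[...,2]
    m=((z>.03)&(z<.058)&(W[...,0]>.2)&(W[...,0]<.75)&(abs(W[...,1])<.6)).astype(np.uint8)
    k,l,st,ce=cv2.connectedComponentsWithStats(m)
    for i in range(1,k):
        if st[i,4]>60:
            p=W[l==i];t=np.median(p[:,2]);p=p[abs(p[:,2]-t)<.006];r=cv2.minAreaRect((p[:,:2]*1000).astype(np.float32))
            print(np.round(r[0],1),np.round(r[1],1),round(r[2],1),'z',t.round(4),'rgb',c['color'][l==i].mean(0).round(),ce[i].round(),len(p))
    return c
if __name__=='__main__':
    c=boxes(); cv2.imwrite('pics/t_now.png',cv2.resize(c['color'][:,:,::-1],(800,600)))
E
python3 b.py
```

```text
[ 693.2 -378.1] [68.9 34.2] 27.0 z 0.0455 rgb [36. 64. 65.] [404. 145.] 40
[ 673.4 -337.5] [73.2 30.4] 25.5 z 0.0452 rgb [37. 66. 66.] [386. 152.] 40
[621.6 433. ] [37.1 43.6] 59.0 z 0.0398 rgb [177.  91.  39.] [125. 166.] 184
[ 574.4 -436.5] [40.  21.1] 48.4 z 0.0459 rgb [59. 45. 41.] [422. 186.] 70
[537.7 370.5] [36.2 43.5] 33.9 z 0.0395 rgb [180. 171. 160.] [146. 195.] 187
[537.4 278.6] [45.  35.8] 43.6 z 0.0401 rgb [ 50. 137. 137.] [177. 195.] 182
[432.8 302.3] [41.  33.9] 1.6 z 0.0435 rgb [172. 168. 167.] [168. 231.] 171
[389.6 452.3] [72.7 31.6] 12.3 z 0.0498 rgb [62. 72. 52.] [116. 247.] 181
```

The tin never moved, so the fingers must have closed above it. I'll measure the fingertips in the tool frame from wrist depth, shut now and then open.

```bash
cat > f.py <<'E'
from h import *
c=shot('wrist');p=rays(c);z=c['depth'];P=np.dstack([p[...,0]*z,p[...,1]*z,z])
Q=P@c['hand_eye'][:3,:3].T+c['hand_eye'][:3,3];Q=Q*1000
m=(z>0)&(abs(Q[...,1])<75)&(abs(Q[...,0])<14)&(Q[...,2]<27)&(Q[...,2]>-80)
q=Q[m];print(cur(),readout.get_obs()['opening'],m.sum())
for lo in range(-60,28,6):
    w=q[(q[:,2]>=lo)&(q[:,2]<lo+6)]
    if len(w)>3: 
        print(lo,len(w),'x',w[:,0].min().round(),w[:,0].max().round(),'y',np.percentile(w[:,1],[0,10,50,90,100]).round(), 'inner',w[w[:,1]<0,1].max().round(1) if (w[:,1]<0).any() else None,w[w[:,1]>0,1].min().round(1) if (w[:,1]>0).any() else None)
E
python3 f.py
```

```text
[np.float64(528.4), np.float64(-224.7), np.float64(109.6), np.float64(-174.1)] 0.0015445512861540207 11128
-60 1096 x -11.0 14.0 y [-30. -17.  -0.  20.  33.] inner -0.4 3.1
-54 580 x -11.0 14.0 y [-18.  -3.   1.   6.  23.] inner -0.1 0.4
-48 210 x -1.0 12.0 y [-11.  -4.   1.   7.  15.] inner -0.1 0.3
-42 309 x 7.0 12.0 y [-12. -10.   2.  12.  15.] inner -0.1 0.3
-36 305 x 7.0 12.0 y [-12. -10.   1.  13.  15.] inner -0.2 0.2
-30 265 x 7.0 12.0 y [-12. -10.   2.  12.  15.] inner -0.3 0.2
-24 215 x 7.0 12.0 y [-12.  -9.   1.  12.  15.] inner -0.3 0.1
-18 55 x 7.0 12.0 y [-10.  -4.   2.   7.  11.] inner -0.4 0.1
```

Emit:
{"name": "play_rows", "arguments": {
  "xyz": [
    [0,0,-30],
    [0,0,-60],
    [0,0,-80],
    [0,0,-80],
    [0,0,-80],
    [0,0,-80],
    [0,0,-80],
    [0,0,-80],
    [0,0,-80],
    [0,0,-80]
  ],
  "rot": [
    [0,0,0],
    [0,0,0],
    [0,0,0],
    [0,0,0],
    [0,0,0],
    [0,0,0],
    [0,0,0],
    [0,0,0],
    [0,0,0],
    [0,0,0]
  ],
  "grip": [0,0.4,0.4,0.4,0.4,0.4,0.4,0.4,0.4,0.4]
}}

```text
time_s: 6.65
eef_pos: [0.5284, -0.2247, 0.1895]
eef_rot: [-0.0, -0.052, 0.999, -0.0]
wrist_force: [0.4, -0.6, 0.2]
opening: 0.401
grasp_force: 0.0
```

```bash
python3 f.py
```

```text
[np.float64(528.4), np.float64(-224.7), np.float64(189.5), np.float64(-174.1)] 0.39748019400339285 13483
-60 827 x -5.0 14.0 y [-47. -35. -17.  37.  49.] inner -16.9 19.8
-54 810 x -11.0 13.0 y [-33. -18. -15.  21.  35.] inner -15.4 18.2
-48 401 x -12.0 12.0 y [-29. -19.  18.  23.  32.] inner -15.4 18.2
-42 458 x -11.0 12.0 y [-29. -26. -16.  29.  32.] inner -15.4 18.3
-36 426 x -10.0 12.0 y [-29. -26.  18.  28.  32.] inner -15.4 18.3
-30 373 x -10.0 12.0 y [-29. -26. -15.  29.  32.] inner -15.4 18.3
-24 294 x -10.0 12.0 y [-29. -24. -15.  27.  32.] inner -15.4 18.3
-18 94 x -10.0 12.0 y [-21. -16.  18.  20.  25.] inner -15.4 18.3
```

Wrist depth puts the fingertips about 13 mm *behind* the TCP, not 19 mm ahead. I'll cross-check with the scene camera.

```bash
python3 - <<'E'
from h import *
T=tool()
for n in ['scene','wrist']:
    c=shot(n);W=cloud(c);Q=((W-T[:3,3])@T[:3,:3])*1000
    m=(abs(Q[...,0])<25)&(abs(Q[...,1])<45)&(Q[...,2]<60)&(Q[...,2]>-45)
    q=Q[m];print(n,len(q),'z pct',np.percentile(q[:,2],[50,80,90,95,98,99,100]).round(1), 'x',np.percentile(q[:,0],[1,50,99]).round(1),'y',np.percentile(q[:,1],[1,25,50,75,99]).round(1))
c=shot('scene');K=c['camera_matrix'];import cv2
p=np.linalg.inv(c['E'])@T[:,3]
px=cv2.projectPoints(p[:3].reshape(1,3),np.zeros(3),np.zeros(3),K,np.array([c['k1'],0,0,0,0]))[0][0,0];print(px)
u,v=px.astype(int);cv2.imwrite('pics/s2.png',cv2.resize(c['color'][v-45:v+30,u-50:u+50,::-1],(800,600),interpolation=cv2.INTER_CUBIC))
E
```

```text
scene 82 z pct [-30.2 -18.9 -17.2 -14.3 -13.2 -12.9 -12.5] x [-16.4 -10.9   7.9] y [-31.5 -23.  -18.   22.7  30. ]
wrist 1836 z pct [-32.4 -23.6 -20.  -17.8 -15.9 -14.7 -12.9] x [-10.2   7.5  11.8] y [-28.7 -17.6   1.4  20.5  31.5]
[174.07185388 171.37375083]
```

View pics/s2.png

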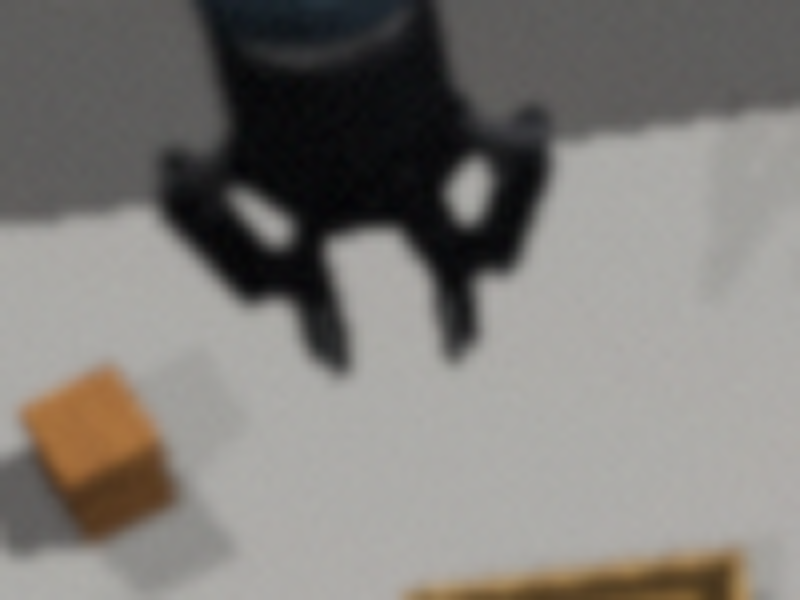

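Both cameras agree that the tips sit 12–13 mm behind the reported TCP at 0.4 opening. I'll apply this offset, with TCP z about 10 mm at grasp. The arm is now nearest the brooch box, so that goes next.

```bash
python3 - <<'E'
from t import *
c,a=np.array([557.4,-180.1]),96.0
q=slot(c,a,*SL['brooch']);th=186
plan(cur(),[[(420.3,-383.1,70,212.9)],[(420.3,-383.1,10,212.9),(420.3,-383.1,90,212.9)],[(q[0],q[1],110,th),(q[0],q[1],16,th)],])
E
```

```text
0 xyz [124, -146, 120] rz -0.471  dist 226 deg 27
1 xyz [0, 0, 60] rz -0.0  dist 60 deg 0
1 xyz [0, 0, -20] rz -0.0  dist 20 deg 0
2 xyz [-237, 50, -20] rz 0.469  dist 243 deg -27
2 xyz [-237, 50, 74] rz 0.469  dist 253 deg -27
```

Emit:
{"name": "play_rows", "arguments": {
  "xyz": [
    [30,-36,0],
    [60,-72,20],
    [90,-108,40],
    [124,-146,60],
    [124,-146,90],
    [124,-146,120],
    [124,-146,120],
    [124,-146,120],
    [124,-146,150],
    [124,-146,180]
  ],
  "rot": [
    [0,0,-0.12],
    [0,0,-0.24],
    [0,0,-0.36],
    [0,0,-0.471],
    [0,0,-0.471],
    [0,0,-0.471],
    [0,0,-0.471],
    [0,0,-0.471],
    [0,0,-0.471],
    [0,0,-0.471]
  ],
  "grip": [1,1,1,1,1,1,1,1,1,1]
}}

```text
time_s: 8.1
eef_pos: [0.4217, -0.3843, 0.0114]
eef_rot: [0.001, -0.284, 0.959, -0.002]
wrist_force: [0.4, -0.8, -0.6]
opening: 1.003
grasp_force: 0.0
```

Emit:
{"name": "play_rows", "arguments": {
  "xyz": [
    [0,0,0],
    [0,0,0],
    [0,0,0],
    [0,0,0],
    [0,0,0],
    [0,0,0],
    [0,0,-10],
    [0,0,-30],
    [0,0,-60],
    [0,0,-80]
  ],
  "rot": [
    [0,0,0],
    [0,0,0],
    [0,0,0],
    [0,0,0],
    [0,0,0],
    [0,0,0],
    [0,0,0],
    [0,0,0],
    [0,0,0],
    [0,0,0]
  ],
  "grip": [0.5,0,0,0,0,0,0,0,0,0]
}}

```text
time_s: 9.35
eef_pos: [0.4207, -0.3834, 0.0924]
eef_rot: [0.0, -0.283, 0.959, -0.001]
wrist_force: [-0.0, -0.3, -0.8]
opening: 0.5
grasp_force: 62.3
```

Emit:
{"name": "play_rows", "arguments": {
  "xyz": [
    [-10,0,-40],
    [-60,10,-40],
    [-110,20,-40],
    [-160,30,-40],
    [-210,45,-30],
    [-237,50,-20],
    [-237,50,-20],
    [-237,50,-20],
    [-237,50,-20],
    [-237,50,-20]
  ],
  "rot": [
    [0,0,0],
    [0,0,0.1],
    [0,0,0.2],
    [0,0,0.3],
    [0,0,0.4],
    [0,0,0.469],
    [0,0,0.469],
    [0,0,0.469],
    [0,0,0.469],
    [0,0,0.469]
  ],
  "grip": [0,0,0,0,0,0,0,0,0,0]
}}

```text
time_s: 10.6
eef_pos: [0.5916, -0.213, 0.11]
eef_rot: [0.0, -0.052, 0.999, -0.0]
wrist_force: [0.2, -0.1, -1.0]
opening: 0.502
grasp_force: 62.2
```

```bash
python3 - <<'E'
from t import *
print(cur(),readout.get_obs()['opening'])
c=shot('top');print(fit(tray(c,(.45,.64,-.30,-.08)),96))
c=shot('wrist');p=tray(c);print(len(p),fit(p,96))
W=cloud(c);T=tool();Q=((W-T[:3,3])@T[:3,:3])*1000
m=(abs(Q[...,1])<35)&(abs(Q[...,0])<45)&(Q[...,2]<60)&(Q[...,2]>-40);q=Q[m];print(np.percentile(q[:,2],[50,90,99]),)
E
```

```text
[np.float64(591.6), np.float64(-213.0), np.float64(110.0), np.float64(-174.0)] 0.5023100065082524
(array([ 557.6619873 , -179.70042419]), 96.56353902816772, (135.6969757080078, 136.09596252441406))
3800 (array([ 557.10717773, -176.3572998 ]), 96.28194093704224, (135.286376953125, 135.89791870117188))
[-32.9096087  -22.43992617   5.50899128]
```

Emit:
{"name": "play_rows", "arguments": {
  "xyz": [
    [0,2,30],
    [0,2,60],
    [0,2,80],
    [0,2,90],
    [0,2,94],
    [0,2,94],
    [0,2,94],
    [0,2,94],
    [0,2,94],
    [0,2,80]
  ],
  "rot": [
    [0,0,0],
    [0,0,0],
    [0,0,0],
    [0,0,0],
    [0,0,0],
    [0,0,0],
    [0,0,0],
    [0,0,0],
    [0,0,0],
    [0,0,0]
  ],
  "grip": [0,0,0,0,0,0.6,0.66,0.66,0.66,0.66]
}}

```text
time_s: 11.95
eef_pos: [0.5907, -0.2094, 0.0287]
eef_rot: [-0.001, -0.053, 0.999, 0.001]
wrist_force: [0.1, -0.9, 0.9]
opening: 0.662
grasp_force: 0.0
```

Emit:
{"name": "play_rows", "arguments": {
  "xyz": [
    [0,0,-30],
    [0,0,-70],
    [0,0,-100],
    [0,0,-110],
    [0,0,-110],
    [0,0,-110],
    [0,0,-110],
    [0,0,-110],
    [0,0,-110],
    [0,0,-110]
  ],
  "rot": [
    [0,0,0],
    [0,0,0],
    [0,0,0],
    [0,0,0],
    [0,0,0],
    [0,0,0],
    [0,0,0],
    [0,0,0],
    [0,0,0],
    [0,0,0]
  ],
  "grip": [0.66,0.66,0.66,1,1,1,1,1,1,1]
}}

```text
time_s: 13.2
eef_pos: [0.5917, -0.21, 0.1394]
eef_rot: [-0.0, -0.053, 0.999, 0.0]
wrist_force: [0.6, 0.3, 0.8]
opening: 1.002
grasp_force: 0.0
```

```bash
python3 - <<'E'
from t import *
c=shot('wrist','w3.png');np.savez('pics/w3.npz',**c);W=cloud(c);p=tray(c,(.45,.66,-.28,-.08));print(fit(p,96))
q=W.reshape(-1,3);m=(q[:,2]>.035)&(q[:,2]<.06)&(q[:,0]>.45)&(q[:,0]<.66)&(q[:,1]>-.28)&(q[:,1]<-.08);q=q[m];print(cv2.minAreaRect((q[:,:2]*1000).astype(np.float32)),np.median(q[:,2]),m.sum())
plan(cur(),[[(556,-418.4,140,114.4),(556,-418.4,10,114.4)]])
E
```

```text
(array([ 557.24291992, -176.36315918]), 96.17593717575073, (136.22262573242188, 136.09918212890625))
((590.3927001953125, -208.37937927246094), (49.55188751220703, 44.00776672363281), 5.635798454284668) 0.0497707423093354 2651
0 xyz [57, -204, 0] rz 1.25  dist 211 deg -72
0 xyz [57, -204, 130] rz 1.25  dist 248 deg -72
```

View pics/w3.png

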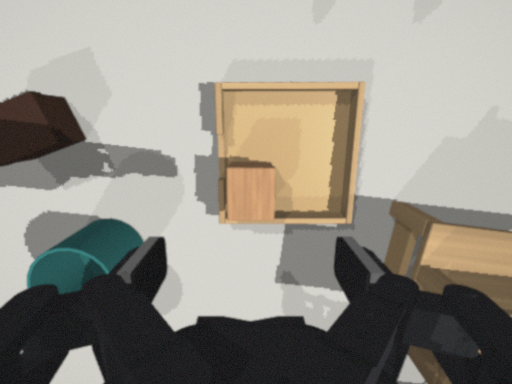

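The brooch box is placed at (250,193) and the notch is visible on the tray's left wall in the image (222,155). The wrist view shows the top camera reads y about 3 mm low. Next is the watch box.

Emit:
{"name": "play_rows", "arguments": {
  "xyz": [
    [8,-30,0],
    [16,-60,0],
    [24,-90,0],
    [32,-120,0],
    [40,-150,0],
    [50,-180,0],
    [57,-201,0],
    [57,-201,50],
    [57,-201,100],
    [57,-201,130]
  ],
  "rot": [
    [0,0,0.18],
    [0,0,0.36],
    [0,0,0.54],
    [0,0,0.72],
    [0,0,0.9],
    [0,0,1.08],
    [0,0,1.25],
    [0,0,1.25],
    [0,0,1.25],
    [0,0,1.25]
  ],
  "grip": [1,1,1,1,1,1,1,1,1,1]
}}

```text
time_s: 14.5
eef_pos: [0.5548, -0.4147, 0.0063]
eef_rot: [-0.002, 0.542, 0.841, 0.0]
wrist_force: [1.1, -0.2, 0.1]
opening: 1.001
grasp_force: 0.0
```

Emit:
{"name": "play_rows", "arguments": {
  "xyz": [
    [0,0,0],
    [0,0,0],
    [0,0,0],
    [0,0,0],
    [0,0,0],
    [0,0,0],
    [0,0,-10],
    [0,0,-40],
    [0,0,-80],
    [0,0,-110]
  ],
  "rot": [
    [0,0,0],
    [0,0,0],
    [0,0,0],
    [0,0,0],
    [0,0,0],
    [0,0,0],
    [0,0,0],
    [0,0,0],
    [0,0,0],
    [0,0,0]
  ],
  "grip": [1,0.5,0,0,0,0,0,0,0,0]
}}

```text
time_s: 15.75
eef_pos: [0.5564, -0.4161, 0.1219]
eef_rot: [0.001, 0.542, 0.841, -0.0]
wrist_force: [0.0, -0.0, -1.9]
opening: 0.526
grasp_force: 62.3
```

```bash
python3 - <<'E'
from t import *
print(cur(),readout.get_obs()['opening'])
c,a,s=fit(tray(None,(.45,.64,-.28,-.08)),96);print(c,a,s)
c=np.array([557.2,-176.4]);q=slot(c,96.2,*SL['watch']);print(q)
plan(cur()[:3]+[114.4],[[(q[0],q[1]-1.5,110,186.2)]])
E
```

```text
[np.float64(556.4), np.float64(-416.1), np.float64(121.9), np.float64(114.4)] 0.5256476808204934
[ 557.31219482 -180.1391449 ] 96.03271770477295 (135.85874938964844, 136.03895568847656)
[ 582.25040051 -138.47273495]
0 xyz [243, 137, 17] rz -1.253  dist 279 deg 72
```

Emit:
{"name": "play_rows", "arguments": {
  "xyz": [
    [35,20,0],
    [70,40,0],
    [105,60,0],
    [140,80,0],
    [175,100,0],
    [210,120,0],
    [243,137,10],
    [243,137,40],
    [243,137,70],
    [243,137,70]
  ],
  "rot": [
    [0,0,-0.18],
    [0,0,-0.36],
    [0,0,-0.54],
    [0,0,-0.72],
    [0,0,-0.9],
    [0,0,-1.08],
    [0,0,-1.253],
    [0,0,-1.253],
    [0,0,-1.253],
    [0,0,-1.253]
  ],
  "grip": [0,0,0,0,0,0,0,0,0,0]
}}

```text
time_s: 17.05
eef_pos: [0.5779, -0.1367, 0.0466]
eef_rot: [-0.003, -0.054, 0.999, 0.001]
wrist_force: [0.4, -1.0, -1.1]
opening: 0.526
grasp_force: 62.3
```

```bash
python3 - <<'E'
from t import *
print(cur(),readout.get_obs()['opening'])
c,a,s=fit(tray(shot('wrist'),(.45,.66,-.28,-.08)),96);print(c,a,s,'want',slot(c,a,*SL['watch']))
E
```

```text
[np.float64(577.9), np.float64(-136.7), np.float64(46.6), np.float64(-173.8)] 0.5262505075049918
[ 545.96362305 -178.05987549] 96.37275791168213 (114.27996826171875, 136.75633239746094) want [ 570.89955178 -140.05725113]
```

Emit:
{"name": "play_rows", "arguments": {
  "xyz": [
    [0,-2,0],
    [0,-2,15],
    [0,-2,28],
    [0,-2,34],
    [0,-2,34],
    [0,-2,34],
    [0,-2,34],
    [0,-2,34],
    [0,-2,34],
    [0,-2,20]
  ],
  "rot": [
    [0,0,0],
    [0,0,0],
    [0,0,0],
    [0,0,0],
    [0,0,0],
    [0,0,0],
    [0,0,0],
    [0,0,0],
    [0,0,0],
    [0,0,0]
  ],
  "grip": [0,0,0,0,0,0.6,0.68,0.68,0.68,0.68]
}}

```text
time_s: 18.35
eef_pos: [0.5796, -0.1395, 0.0287]
eef_rot: [-0.001, -0.054, 0.999, 0.001]
wrist_force: [-0.1, 0.0, 1.5]
opening: 0.681
grasp_force: 0.0
```

Emit:
{"name": "play_rows", "arguments": {
  "xyz": [
    [0,0,-30],
    [0,0,-70],
    [0,0,-110],
    [0,0,-120],
    [0,0,-120],
    [0,0,-120],
    [0,0,-120],
    [0,0,-120],
    [0,0,-120],
    [0,0,-120]
  ],
  "rot": [
    [0,0,0],
    [0,0,0],
    [0,0,0],
    [0,0,0],
    [0,0,0],
    [0,0,0],
    [0,0,0],
    [0,0,0],
    [0,0,0],
    [0,0,0]
  ],
  "grip": [0.68,0.68,0.68,1,1,1,1,1,1,1]
}}

```text
time_s: 19.6
eef_pos: [0.5807, -0.14, 0.1494]
eef_rot: [-0.0, -0.054, 0.999, 0.0]
wrist_force: [0.8, -0.3, 0.5]
opening: 0.999
grasp_force: 0.0
```

```bash
cat > k.py <<'E'
from t import *
# wrist look at tray and contents
c=shot('wrist');W=cloud(c);p=tray(c,(.42,.66,-.30,-.08));f=fit(p,96);print('tray',f)
z=W[...,2];m=((z>.035)&(z<.062)&(W[...,0]>.45)&(W[...,0]<.66)&(W[...,1]>-.28)&(W[...,1]<-.09)).astype(np.uint8)
k,l,st,ce=cv2.connectedComponentsWithStats(m)
for i in range(1,k):
    if st[i,4]>200:
        q=W[l==i];t=np.median(q[:,2]);q=q[abs(q[:,2]-t)<.005];r=cv2.minAreaRect((q[:,:2]*1000).astype(np.float32));print(np.round(r[0],1),np.round(r[1],1),round(r[2],1),t.round(4))
print(cur())
E
python3 k.py; python3 -c "
from t import *
plan(cur(),[[(433,303.5,140,183.4)]])"
```

```text
tray (array([ 557.16845703, -176.84698486]), 96.26732444763184, (134.69053649902344, 136.9116668701172))
[ 580.2 -138.3] [62.  46.1] 7.5 0.0519
[ 590.7 -208.5] [50.  44.9] 5.9 0.0498
[np.float64(580.7), np.float64(-140.0), np.float64(149.4), np.float64(-173.8)]
0 xyz [99, 457, 9] rz 0.049  dist 468 deg -3
```

Emit:
{"name": "play_rows", "arguments": {
  "xyz": [
    [14,57,0],
    [25,114,0],
    [37,171,0],
    [50,228,0],
    [62,285,0],
    [75,342,0],
    [87,399,0],
    [99,457,10],
    [99,457,50],
    [99,457,90]
  ],
  "rot": [
    [0,0,0.049],
    [0,0,0.049],
    [0,0,0.049],
    [0,0,0.049],
    [0,0,0.049],
    [0,0,0.049],
    [0,0,0.049],
    [0,0,0.049],
    [0,0,0.049],
    [0,0,0.049]
  ],
  "grip": [1,1,1,1,1,1,1,1,1,1]
}}

```text
time_s: 20.9
eef_pos: [0.4329, 0.3051, 0.0592]
eef_rot: [0.001, -0.031, 1.0, 0.0]
wrist_force: [0.5, 0.1, -0.2]
opening: 1.002
grasp_force: 0.0
```

Emit:
{"name": "play_rows", "arguments": {
  "xyz": [
    [0,0,25],
    [0,0,50],
    [0,0,50],
    [0,0,50],
    [0,0,50],
    [0,0,50],
    [0,0,50],
    [0,0,50],
    [0,0,50],
    [0,0,20]
  ],
  "rot": [
    [0,0,0],
    [0,0,0],
    [0,0,0],
    [0,0,0],
    [0,0,0],
    [0,0,0],
    [0,0,0],
    [0,0,0],
    [0,0,0],
    [0,0,0]
  ],
  "grip": [1,1,0.5,0,0,0,0,0,0,0]
}}

```text
time_s: 22.15
eef_pos: [0.4312, 0.3029, 0.0385]
eef_rot: [-0.002, -0.029, 1.0, -0.001]
wrist_force: [-0.2, 0.2, -0.4]
opening: 0.387
grasp_force: 59.5
```

```bash
python3 - <<'E'
from t import *
print(cur(),readout.get_obs()['opening'])
c,a,s=fit(tray(None,(.45,.64,-.28,-.08)),96);print(c,a,s)
c=np.array([557.2,-176.6]);q=slot(c,96.2,*SL['tin']);print(q)
plan(cur(),[[(q[0],q[1]-1.5,110,186.2)]])
E
```

```text
[np.float64(431.2), np.float64(302.9), np.float64(38.5), np.float64(-176.6)] 0.3867304091586611
[ 557.25701904 -180.1690979 ] 95.92879581451416 (135.89111328125, 136.43722534179688)
[ 525.83853888 -221.24816633]
0 xyz [-60, -532, -67] rz -0.049  dist 539 deg 3
```

Emit:
{"name": "play_rows", "arguments": {
  "xyz": [
    [0,-5,-50],
    [-7,-60,-100],
    [-13,-120,-110],
    [-20,-180,-110],
    [-26,-240,-110],
    [-33,-300,-110],
    [-40,-360,-110],
    [-46,-420,-110],
    [-53,-480,-100],
    [-58,-533,-80]
  ],
  "rot": [
    [0,0,-0.049],
    [0,0,-0.049],
    [0,0,-0.049],
    [0,0,-0.049],
    [0,0,-0.049],
    [0,0,-0.049],
    [0,0,-0.049],
    [0,0,-0.049],
    [0,0,-0.049],
    [0,0,-0.049]
  ],
  "grip": [0,0,0,0,0,0,0,0,0,0]
}}

```text
time_s: 23.45
eef_pos: [0.5233, -0.2279, 0.1205]
eef_rot: [0.001, -0.054, 0.999, -0.001]
wrist_force: [0.9, 0.9, -1.5]
opening: 0.386
grasp_force: 59.6
```

Emit:
{"name": "play_rows", "arguments": {
  "xyz": [
    [0,0,0],
    [0,0,20],
    [0,0,40],
    [0,0,40],
    [0,0,40],
    [0,0,40],
    [0,0,40],
    [0,0,40],
    [0,0,40],
    [0,0,40]
  ],
  "rot": [
    [0,0,0],
    [0,0,0],
    [0,0,0],
    [0,0,0],
    [0,0,0],
    [0,0,0],
    [0,0,0],
    [0,0,0],
    [0,0,0],
    [0,0,0]
  ],
  "grip": [0,0,0,0,0,0,0,0,0,0]
}}

```text
time_s: 24.7
eef_pos: [0.5224, -0.225, 0.0795]
eef_rot: [0.0, -0.054, 0.999, 0.0]
wrist_force: [-0.5, 0.1, -0.4]
opening: 0.386
grasp_force: 59.8
```

```bash
python3 k.py
```

```text
tray (array([ 554.35241699, -176.81077576]), 96.28129386901855, (131.40379333496094, 135.62213134765625))
[ 552.3 -141.1] [ 7.5 43.7] 5.0 0.0466
[ 593.7 -208.8] [22.8 44. ] 11.6 0.05
[np.float64(522.3), np.float64(-225.0), np.float64(79.4), np.float64(-173.8)]
```

Emit:
{"name": "play_rows", "arguments": {
  "xyz": [
    [-4,2,0],
    [-4,2,25],
    [-4,2,50],
    [-4,2,60],
    [-4,2,64],
    [-4,2,64],
    [-4,2,64],
    [-4,2,64],
    [-4,2,64],
    [-4,2,50]
  ],
  "rot": [
    [0,0,0],
    [0,0,0],
    [0,0,0],
    [0,0,0],
    [0,0,0],
    [0,0,0],
    [0,0,0],
    [0,0,0],
    [0,0,0],
    [0,0,0]
  ],
  "grip": [0,0,0,0,0,0.45,0.54,0.54,0.54,0.54]
}}

```text
time_s: 26.0
eef_pos: [0.5252, -0.2219, 0.0289]
eef_rot: [-0.001, -0.054, 0.999, 0.001]
wrist_force: [-0.4, -0.6, -0.1]
opening: 0.545
grasp_force: 0.0
```

Emit:
{"name": "play_rows", "arguments": {
  "xyz": [
    [0,0,-30],
    [0,0,-70],
    [0,0,-110],
    [0,0,-120],
    [0,0,-120],
    [0,0,-120],
    [0,0,-120],
    [0,0,-120],
    [0,0,-120],
    [0,0,-120]
  ],
  "rot": [
    [0,0,0],
    [0,0,0],
    [0,0,0],
    [0,0,0],
    [0,0,0],
    [0,0,0],
    [0,0,0],
    [0,0,0],
    [0,0,0],
    [0,0,0]
  ],
  "grip": [0.54,0.54,0.54,1,1,1,1,1,1,1]
}}

```text
time_s: 27.25
eef_pos: [0.5261, -0.2225, 0.1493]
eef_rot: [-0.0, -0.054, 0.999, 0.0]
wrist_force: [-0.4, -1.0, -0.5]
opening: 1.002
grasp_force: 0.0
```

```bash
python3 k.py; python3 b.py | grep 537; python3 -c "
from t import *
plan(cur(),[[(538,373.5,140,122.5)]])"
```

```text
tray (array([ 556.50744629, -176.46148682]), 96.28521680831909, (135.84056091308594, 135.5692138671875))
[ 523.4 -220.8] [42.1 34. ] 7.9 0.0501
[ 580.3 -138.8] [63.4 45.7] 7.2 0.0516
[ 590.  -208.1] [50.5 43.7] 7.0 0.0497
[np.float64(526.1), np.float64(-222.5), np.float64(149.4), np.float64(-173.8)]
[537.6 370.9] [36.3 43.7] 31.3 z 0.0393 rgb [183. 174. 163.] [145. 195.] 188
[537.5 278.4] [44.3 35.9] 43.0 z 0.0391 rgb [ 51. 137. 138.] [177. 195.] 185
0 xyz [-76, 591, 10] rz 1.112  dist 596 deg -64
```

Emit:
{"name": "play_rows", "arguments": {
  "xyz": [
    [-8,59,-10],
    [-16,118,-20],
    [-24,177,-20],
    [-31,236,-20],
    [-38,295,-20],
    [-46,354,-20],
    [-54,413,-20],
    [-61,472,-20],
    [-69,531,-10],
    [-76,591,0]
  ],
  "rot": [
    [0,0,0.11],
    [0,0,0.22],
    [0,0,0.33],
    [0,0,0.44],
    [0,0,0.55],
    [0,0,0.66],
    [0,0,0.77],
    [0,0,0.88],
    [0,0,1.0],
    [0,0,1.112]
  ],
  "grip": [1,1,1,1,1,1,1,1,1,1]
}}

```text
time_s: 28.6
eef_pos: [0.538, 0.3753, 0.1496]
eef_rot: [0.0, 0.483, 0.876, 0.0]
wrist_force: [0.8, -0.1, -0.2]
opening: 0.999
grasp_force: 0.0
```

```bash
python3 - <<'E'
from h import *
c=shot('wrist','w4.png');W=cloud(c);z=W[...,2];col=c['color'].astype(int)
m=((z>.033)&(z<.050)).astype(np.uint8)
k,l,st,ce=cv2.connectedComponentsWithStats(m)
for i in range(1,k):
    if st[i,4]>200:
        q=W[l==i];r=cv2.minAreaRect((q[:,:2]*1000).astype(np.float32));print(np.round(r[0],1),np.round(r[1],1),round(r[2],1),np.median(q[:,2]).round(4),col[l==i].mean(0).round(),ce[i].round())
print(cur());plan(cur(),[[(538,373,8,122.5)]])
E
```

```text
[383.9 444.4] [88.1 18.5] 12.5 0.0447 [59. 74. 48.] [140.  30.]
[620.9 436.7] [36.  44.4] 58.4 0.0408 [202. 112.  62.] [355. 182.]
[537.2 374.2] [36.  43.6] 31.6 0.0408 [223. 221. 208.] [248. 190.]
[537.4 280.2] [44.9 37.4] 44.0 0.0407 [ 62. 143. 138.] [201. 263.]
[659.3 329.7] [ 8.3 44.3] 12.8 0.0409 [103. 105. 102.] [324. 280.]
[np.float64(535.7), np.float64(381.9), np.float64(147.6), np.float64(122.2)]
0 xyz [-9, -3, 140] rz -0.005  dist 140 deg 0
```

View pics/w4.png

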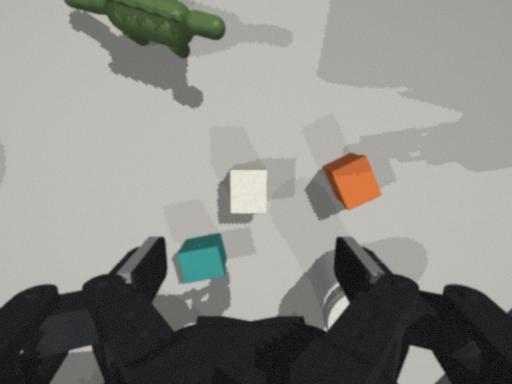

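The white stud box is at (248,190), distinct from orange (352,182) and turquoise (202,258). I'll pick the white one.

Emit:
{"name": "play_rows", "arguments": {
  "xyz": [
    [0,0,0],
    [0,0,40],
    [0,0,80],
    [0,0,120],
    [0,0,142],
    [0,0,142],
    [0,0,142],
    [0,0,142],
    [0,0,142],
    [0,0,142]
  ],
  "rot": [
    [0,0,0],
    [0,0,0],
    [0,0,0],
    [0,0,0],
    [0,0,0],
    [0,0,0],
    [0,0,0],
    [0,0,0],
    [0,0,0],
    [0,0,0]
  ],
  "grip": [1,1,1,1,0.9,0.5,0,0,0,0]
}}

```text
time_s: 29.9
eef_pos: [0.5397, 0.374, 0.01]
eef_rot: [0.001, 0.481, 0.877, 0.002]
wrist_force: [-0.3, -0.1, 6.8]
opening: 0.403
grasp_force: 61.2
```

Emit:
{"name": "play_rows", "arguments": {
  "xyz": [
    [0,0,0],
    [0,0,-10],
    [0,0,-40],
    [0,0,-80],
    [0,0,-120],
    [0,0,-142],
    [0,0,-142],
    [0,0,-142],
    [0,0,-142],
    [0,0,-142]
  ],
  "rot": [
    [0,0,0],
    [0,0,0],
    [0,0,0],
    [0,0,0],
    [0,0,0],
    [0,0,0],
    [0,0,0],
    [0,0,0],
    [0,0,0],
    [0,0,0]
  ],
  "grip": [0,0,0,0,0,0,0,0,0,0]
}}

```text
time_s: 31.15
eef_pos: [0.5372, 0.3729, 0.1481]
eef_rot: [-0.001, 0.481, 0.877, -0.001]
wrist_force: [0.0, -0.6, -0.0]
opening: 0.405
grasp_force: 60.3
```

```bash
python3 - <<'E'
from t import *
print(cur(),readout.get_obs()['opening'])
c,a,s=fit(tray(None,(.45,.64,-.28,-.08)),96);print(c,a,s)
c=np.array([557.,-176.6]);q=slot(c,96.2,*SL['stud']);print(q)
plan(cur(),[[(q[0],q[1]-1.5,110,186.2)]])
E
```

```text
[np.float64(537.2), np.float64(372.9), np.float64(148.1), np.float64(122.5)] 0.40510396288444733
[ 557.1361084  -179.87522888] 95.97074174880981 (135.62225341796875, 135.85504150390625)
[ 517.19243237 -152.75974917]
0 xyz [-434, -300, 38] rz -1.112  dist 529 deg 64
```

Emit:
{"name": "play_rows", "arguments": {
  "xyz": [
    [-43,-30,-10],
    [-87,-60,-10],
    [-130,-90,-10],
    [-174,-120,-10],
    [-217,-150,-10],
    [-260,-180,-10],
    [-304,-210,-10],
    [-347,-240,0],
    [-391,-270,0],
    [-434,-300,0]
  ],
  "rot": [
    [0,0,-0.11],
    [0,0,-0.22],
    [0,0,-0.33],
    [0,0,-0.44],
    [0,0,-0.55],
    [0,0,-0.66],
    [0,0,-0.77],
    [0,0,-0.88],
    [0,0,-1.0],
    [0,0,-1.112]
  ],
  "grip": [0,0,0,0,0,0,0,0,0,0]
}}

```text
time_s: 32.45
eef_pos: [0.5175, -0.1557, 0.1493]
eef_rot: [-0.0, -0.056, 0.998, 0.0]
wrist_force: [1.0, -0.5, -0.2]
opening: 0.406
grasp_force: 60.3
```

Emit:
{"name": "play_rows", "arguments": {
  "xyz": [
    [0,0,0],
    [0,0,30],
    [0,0,60],
    [0,0,70],
    [0,0,70],
    [0,0,70],
    [0,0,70],
    [0,0,70],
    [0,0,70],
    [0,0,70]
  ],
  "rot": [
    [0,0,0],
    [0,0,0],
    [0,0,0],
    [0,0,0],
    [0,0,0],
    [0,0,0],
    [0,0,0],
    [0,0,0],
    [0,0,0],
    [0,0,0]
  ],
  "grip": [0,0,0,0,0,0,0,0,0,0]
}}

```text
time_s: 33.7
eef_pos: [0.5179, -0.1541, 0.0796]
eef_rot: [0.0, -0.054, 0.999, -0.0]
wrist_force: [-0.6, 0.1, 0.1]
opening: 0.407
grasp_force: 60.4
```

```bash
python3 k.py
```

```text
tray (array([ 555.14044189, -176.68391418]), 96.25940275192261, (132.78688049316406, 136.31539916992188))
[ 523.5 -220.9] [41.9 34.9] 7.7 0.05
[ 567.7 -220.5] [ 2.4 21.5] 7.0 0.0432
[ 585.2 -138.6] [28.  46.5] 16.9 0.052
[np.float64(517.9), np.float64(-154.0), np.float64(79.5), np.float64(-173.8)]
```

Emit:
{"name": "play_rows", "arguments": {
  "xyz": [
    [0,0,25],
    [0,0,45],
    [0,0,58],
    [0,0,65],
    [0,0,66],
    [0,0,66],
    [0,0,66],
    [0,0,66],
    [0,0,66],
    [0,0,50]
  ],
  "rot": [
    [0,0,0],
    [0,0,0],
    [0,0,0],
    [0,0,0],
    [0,0,0],
    [0,0,0],
    [0,0,0],
    [0,0,0],
    [0,0,0],
    [0,0,0]
  ],
  "grip": [0,0,0,0,0,0.45,0.56,0.56,0.56,0.56]
}}

```text
time_s: 35.0
eef_pos: [0.5168, -0.1534, 0.0288]
eef_rot: [-0.001, -0.054, 0.999, 0.001]
wrist_force: [0.4, -0.4, 0.5]
opening: 0.558
grasp_force: 0.0
```

Emit:
{"name": "play_rows", "arguments": {
  "xyz": [
    [0,0,-30],
    [0,0,-70],
    [0,0,-110],
    [0,0,-120],
    [0,0,-120],
    [0,0,-120],
    [0,0,-120],
    [0,0,-120],
    [0,0,-120],
    [0,0,-120]
  ],
  "rot": [
    [0,0,0],
    [0,0,0],
    [0,0,0],
    [0,0,0],
    [0,0,0],
    [0,0,0],
    [0,0,0],
    [0,0,0],
    [0,0,0],
    [0,0,0]
  ],
  "grip": [0.56,0.56,0.56,0.3,0,0,0,0,0,0]
}}

```text
time_s: 36.25
eef_pos: [0.5179, -0.154, 0.1493]
eef_rot: [-0.0, -0.054, 0.999, 0.0]
wrist_force: [0.1, -0.1, 0.1]
opening: -0.002
grasp_force: 0.0
```

```bash
python3 k.py; python3 f.py | tail -3; python3 - <<'E'
from h import *
# organiser post/roof from wrist & top: front edge of roof
c=shot('wrist','w5.png');W=cloud(c);w=W.reshape(-1,3)
m=(w[:,2]>.064)&(w[:,2]<.078)&(w[:,0]>.55)&(w[:,0]<.66)&(w[:,1]>-.1)&(w[:,1]<.14);p=w[m]
r=cv2.minAreaRect((p[:,:2]*1000).astype(np.float32));print(cv2.boxPoints(r).round(0).tolist(),r[2],m.sum())
E
```

```text
tray (array([ 551.48742676, -177.13391113]), 96.50167512893677, (125.77002716064453, 137.2012176513672))
[ 523.6 -220.9] [42.2 34.9] 7.4 0.05
[ 517.3 -152.8] [43.7 36.1] 6.3 0.0458
[ 562.6 -140.9] [27.3 45.3] 6.6 0.0507
[ 586.5 -209. ] [42.6 45.1] 5.7 0.0497
[np.float64(517.9), np.float64(-154.0), np.float64(149.4), np.float64(-173.8)]
-30 276 x 7.0 12.0 y [-12. -10.   1.  12.  15.] inner -0.3 0.2
-24 214 x 7.0 12.0 y [-12.  -9.   2.  12.  15.] inner -0.3 0.1
-18 54 x 7.0 12.0 y [-10.  -5.   1.   7.   9.] inner -0.4 0.1
[[590.0, -54.0], [636.0, -56.0], [643.0, 119.0], [597.0, 121.0]] 87.73119354248047 3469
```

View pics/w5.png

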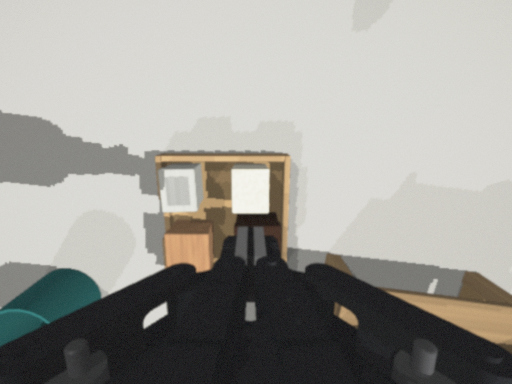

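All four boxes are packed in one layer: tin (180,188), stud (250,190), brooch (188,245), watch behind the fingers. Now the gripper goes open to the notch side, to push with both fingers astride the notch.

```bash
python3 -c "
from t import *
plan(cur(),[[(567,-268,150,96.2)]])"
```

```text
0 xyz [-37, -119, 0] rz 1.571  dist 124 deg -90
```

Emit:
{"name": "play_rows", "arguments": {
  "xyz": [
    [-4,-13,0],
    [-8,-26,0],
    [-12,-40,0],
    [-16,-53,0],
    [-20,-66,0],
    [-25,-80,0],
    [-29,-93,0],
    [-33,-106,0],
    [-37,-119,0],
    [-37,-119,0]
  ],
  "rot": [
    [0,0,0.175],
    [0,0,0.35],
    [0,0,0.525],
    [0,0,0.7],
    [0,0,0.875],
    [0,0,1.05],
    [0,0,1.225],
    [0,0,1.4],
    [0,0,1.571],
    [0,0,1.571]
  ],
  "grip": [0.85,0.85,0.85,0.85,0.85,0.85,0.85,0.85,0.85,0.85]
}}

```text
time_s: 37.65
eef_pos: [0.5677, -0.269, 0.1494]
eef_rot: [0.0, 0.668, 0.744, -0.0]
wrist_force: [-0.9, 0.4, 0.3]
opening: 0.849
grasp_force: 0.0
```

```bash
python3 f.py; python3 - <<'E'
from t import *
c=shot('top');print(fit(tray(c,(.45,.64,-.28,-.08)),96))
T=tool();S=shot('scene');W=cloud(S);Q=((W-T[:3,3])@T[:3,:3])*1000
m=(abs(Q[...,0])<25)&(abs(Q[...,1])<65)&(Q[...,2]<60)&(Q[...,2]>-55);q=Q[m];print(np.percentile(q[:,2],[50,90,98,100]))
E
```

```text
[np.float64(567.4), np.float64(-268.3), np.float64(149.3), np.float64(96.4)] 0.8495730215332272 14101
-60 688 x -1.0 13.0 y [-47. -40.  36.  40.  47.] inner -36.0 35.6
-54 684 x -9.0 13.0 y [-50. -41. -36.  40.  50.] inner -35.9 35.7
-48 704 x -10.0 13.0 y [-50. -42. -36.  42.  50.] inner -36.2 35.6
-42 662 x -10.0 13.0 y [-50. -42.  36.  43.  50.] inner -35.9 35.8
-36 571 x -11.0 13.0 y [-50. -42. -36.  42.  50.] inner -35.9 35.8
-30 431 x -10.0 13.0 y [-49. -40. -36.  39.  49.] inner -35.7 35.8
-24 138 x -9.0 12.0 y [-37. -36.  36.  36.  37.] inner -35.7 36.0
(array([ 557.22766113, -180.25439453]), 95.94983673095703, (135.68699645996094, 136.71568298339844))
[-32.74884379 -22.33691026 -17.05865835 -13.89166922]
```

Emit:
{"name": "play_rows", "arguments": {
  "xyz": [
    [0,0,45],
    [0,0,90],
    [0,0,130],
    [0,0,150],
    [0,0,159],
    [0,0,159],
    [0,0,159],
    [0,0,159],
    [0,0,159],
    [0,0,159]
  ],
  "rot": [
    [0,0,0],
    [0,0,0],
    [0,0,0],
    [0,0,0],
    [0,0,0],
    [0,0,0],
    [0,0,0],
    [0,0,0],
    [0,0,0],
    [0,0,0]
  ],
  "grip": [0.85,0.85,0.85,0.85,0.85,0.85,0.85,0.85,0.85,0.85]
}}

```text
time_s: 39.05
eef_pos: [0.5676, -0.2684, -0.0092]
eef_rot: [0.0, 0.668, 0.744, -0.0]
wrist_force: [0.9, -0.7, -0.1]
opening: 0.851
grasp_force: 0.0
```

Emit:
{"name": "play_rows", "arguments": {
  "xyz": [
    [5,0,0],
    [11,0,0],
    [17,0,0],
    [23,0,0],
    [29,0,0],
    [35,0,0],
    [41,0,0],
    [47,0,0],
    [52,0,0],
    [56,0,0]
  ],
  "rot": [
    [0,0,0],
    [0,0,0],
    [0,0,0],
    [0,0,0],
    [0,0,0],
    [0,0,0],
    [0,0,0],
    [0,0,0],
    [0,0,0],
    [0,0,0]
  ],
  "grip": [0.85,0.85,0.85,0.85,0.85,0.85,0.85,0.85,0.85,0.85]
}}

```text
time_s: 40.3
eef_pos: [0.5614, -0.2123, -0.0095]
eef_rot: [-0.0, 0.668, 0.744, -0.0]
wrist_force: [0.4, -2.2, -2.3]
opening: 0.85
grasp_force: 1.4
```

```bash
cat > n.py <<'E'
from t import *
import sys
# fit ring-shaped tray rim from top using occluded points: search pose maximizing rim points
def rimfit(g):
    from scipy.optimize import minimize
    c=shot('top');W=cloud(c).reshape(-1,3)
    m=(W[:,2]>.019)&(W[:,2]<.029)&(np.hypot(W[:,0]-g[0]/1e3,W[:,1]-(g[1]-3)/1e3)<.115)
    p=W[m,:2]*1000+[0,3]
    def cost(x):
        t=np.radians(x[2]);d=p-x[:2];a=abs(d@[np.cos(t),np.sin(t)]);b=abs(d@[-np.sin(t),np.cos(t)])
        e=abs(np.maximum(a,b)-65); return np.minimum(e,12).mean()
    best=None
    for dx in (-15,0,15):
        for dy in (-15,0,15):
            for da in (-20,-10,0,10,20):
                r=minimize(cost,[g[0]+dx,g[1]+dy,g[2]+da],method='Nelder-Mead')
                if best is None or r.fun<best.fun: best=r
    return best.x,best.fun,m.sum()
if __name__=='__main__':
    g=[float(v) for v in sys.argv[1:4]]
    x,f,n=rimfit(g);print('tray',x.round(1),'res',round(f,2),n);print('tcp',cur(),readout.get_obs()['wrist_force'])
    P=np.array([592.5,-55.]);t=np.radians(x[2]);d=P-x[:2];print('post in tray frame',(d@[np.cos(t),np.sin(t)]).round(1),(d@[-np.sin(t),np.cos(t)]).round(1))
    d=np.array(cur()[:2])-x[:2];print('tcp in tray frame',(d@[np.cos(t),np.sin(t)]).round(1),(d@[-np.sin(t),np.cos(t)]).round(1))
E
python3 n.py 552 -133 96
```

```text
tray [ 552.5 -133.2   96. ] res 2.32 273
tcp [np.float64(561.4), np.float64(-211.8), np.float64(-9.5), np.float64(96.2)] [-0.61763705 -0.62939773 -0.03688861]
post in tray frame 73.5 -48.0
tcp in tray frame -79.1 -0.7
```

The tray translated squarely to within about 5 mm of the post. Now I'll plan the turn about the post with the outer finger leading slightly, so nothing jams.

```bash
cat > rot.py <<'E'
from t import *
import sys
def R2(a): a=np.radians(a);return np.array([[np.cos(a),-np.sin(a)],[np.sin(a),np.cos(a)]])
def pose(phi,yp,lead=4,P=np.array([592.5,-55.]),C=(-68,48)):
    w=P+R2(phi)@(np.array(C)-[68,yp]); th=phi-lead
    return [*(w-R2(th)@np.array([12.5,C[1]+2])),-9,th]
if __name__=='__main__':
    yp=float(sys.argv[1]);ph=[float(v) for v in sys.argv[2].split(',')];lead=float(sys.argv[3]) if len(sys.argv)>3 else 4
    s=cur();print(s);plan(s,[[pose(p,yp,lead) for p in ph]])
E
python3 rot.py -48 96,93,90,86,82,78,74,70,66,62
```

```text
[np.float64(561.4), np.float64(-211.8), np.float64(-9.5), np.float64(96.2)]
0 xyz [1, 0, 0] rz 0.073  dist 1 deg -4
0 xyz [3, -8, 0] rz 0.126  dist 8 deg -7
0 xyz [7, -15, 0] rz 0.178  dist 17 deg -10
0 xyz [11, -25, 0] rz 0.248  dist 28 deg -14
0 xyz [17, -35, 0] rz 0.318  dist 39 deg -18
0 xyz [23, -44, 0] rz 0.387  dist 50 deg -22
0 xyz [30, -53, 0] rz 0.457  dist 61 deg -26
0 xyz [37, -61, 0] rz 0.527  dist 72 deg -30
0 xyz [45, -69, 0] rz 0.597  dist 82 deg -34
0 xyz [53, -76, 0] rz 0.667  dist 93 deg -38
```

Emit:
{"name": "play_rows", "arguments": {
  "xyz": [
    [1,0,0],
    [3,-8,0],
    [7,-15,0],
    [11,-25,0],
    [17,-35,0],
    [23,-44,0],
    [30,-53,0],
    [37,-61,0],
    [45,-69,0],
    [53,-76,0]
  ],
  "rot": [
    [0,0,0.073],
    [0,0,0.126],
    [0,0,0.178],
    [0,0,0.248],
    [0,0,0.318],
    [0,0,0.387],
    [0,0,0.457],
    [0,0,0.527],
    [0,0,0.597],
    [0,0,0.667]
  ],
  "grip": [0.85,0.85,0.85,0.85,0.85,0.85,0.85,0.85,0.85,0.85]
}}

```text
time_s: 41.6
eef_pos: [0.4803, -0.168, -0.0091]
eef_rot: [0.0, 0.875, 0.484, 0.0]
wrist_force: [0.2, -2.2, 0.5]
opening: 0.854
grasp_force: 0.8
```

```bash
python3 n.py 530 -100 65; python3 n.py 530 -110 80
```

```text
tray [ 542.9 -107.7   62.1] res 2.27 290
tcp [np.float64(479.0), np.float64(-166.8), np.float64(-9.5), np.float64(57.7)] [-0.20314044  0.02315886 -0.42517466]
post in tray frame 69.8 -19.2
tcp in tray frame -82.1 28.9
tray [ 542.9 -107.4   61.9] res 2.07 287
tcp [np.float64(479.5), np.float64(-167.1), np.float64(-9.5), np.float64(58.0)] [ 0.16175616 -0.19283302 -0.26230901]
post in tray frame 69.6 -19.0
tcp in tray frame -82.5 27.8
```

The turn works (now 62°), but the tray slid 29 mm along the post. I'll back off, recentre on the wall and continue while following that slip.

```bash
python3 - <<'E'
from rot import *
s=cur()
a=pose(62,-19.5)
back=list(np.array(s[:2])-20*R2(s[3])[:,0])+[-9,s[3]]
bk2=list(np.array(a[:2])-20*R2(58)[:,0])+[-9,58]
plan(s,[[back,bk2,a]+[pose(p,-19.5+.5*(62-p)) for p in (59,56,53,50,47,44,41)]])
E
```

```text
0 xyz [-20, 0, 0] rz -0.0  dist 20 deg 0
0 xyz [-18, 29, 0] rz -0.0  dist 34 deg 0
0 xyz [2, 29, 0] rz -0.0  dist 29 deg 0
0 xyz [3, 22, 0] rz 0.052  dist 22 deg -3
0 xyz [4, 16, 0] rz 0.105  dist 16 deg -6
0 xyz [5, 9, 0] rz 0.157  dist 10 deg -9
0 xyz [6, 3, 0] rz 0.209  dist 7 deg -12
0 xyz [8, -3, 0] rz 0.262  dist 9 deg -15
0 xyz [10, -10, 0] rz 0.314  dist 14 deg -18
0 xyz [12, -16, 0] rz 0.367  dist 20 deg -21
```

Emit:
{"name": "play_rows", "arguments": {
  "xyz": [
    [-20,0,0],
    [-18,29,0],
    [2,29,0],
    [3,22,0],
    [4,16,0],
    [5,9,0],
    [6,3,0],
    [8,-3,0],
    [10,-10,0],
    [12,-16,0]
  ],
  "rot": [
    [0,0,0],
    [0,0,0],
    [0,0,0],
    [0,0,0.052],
    [0,0,0.105],
    [0,0,0.157],
    [0,0,0.209],
    [0,0,0.262],
    [0,0,0.314],
    [0,0,0.367]
  ],
  "grip": [0.85,0.85,0.85,0.85,0.85,0.85,0.85,0.85,0.85,0.85]
}}

```text
time_s: 42.95
eef_pos: [0.4725, -0.1502, -0.0093]
eef_rot: [0.0, 0.948, 0.317, -0.001]
wrist_force: [-5.3, -6.3, 1.7]
opening: 0.849
grasp_force: 3.9
```

```bash
python3 n.py 540 -100 43
```

```text
tray [536.5 -94.   45.8] res 1.82 286
tcp [np.float64(471.9), np.float64(-149.5), np.float64(-9.5), np.float64(36.9)] [-3.59318529 -4.42393044  2.6165782 ]
post in tray frame 67.0 -12.9
tcp in tray frame -84.8 7.7
```

```bash
python3 - <<'E'
from rot import *
s=cur()
plan(s,[[pose(p,-13+.4*(45.8-p),6) for p in (44,41,38,35,32,29,26,23,20,17)]])
E
```

```text
0 xyz [-1, 4, 0] rz -0.019  dist 4 deg 1
0 xyz [-1, -3, 0] rz 0.033  dist 3 deg -2
0 xyz [-1, -10, 0] rz 0.086  dist 10 deg -5
0 xyz [0, -17, 0] rz 0.138  dist 17 deg -8
0 xyz [1, -23, 0] rz 0.19  dist 23 deg -11
0 xyz [2, -30, 0] rz 0.243  dist 30 deg -14
0 xyz [3, -37, 0] rz 0.295  dist 37 deg -17
0 xyz [5, -43, 0] rz 0.347  dist 44 deg -20
0 xyz [7, -50, 0] rz 0.4  dist 50 deg -23
0 xyz [9, -56, 0] rz 0.452  dist 57 deg -26
```

Emit:
{"name": "play_rows", "arguments": {
  "xyz": [
    [0,3,0],
    [0,-3,0],
    [0,-10,0],
    [1,-17,0],
    [2,-23,0],
    [3,-30,0],
    [4,-37,0],
    [6,-43,0],
    [8,-50,0],
    [10,-56,0]
  ],
  "rot": [
    [0,0,0],
    [0,0,0.033],
    [0,0,0.086],
    [0,0,0.138],
    [0,0,0.19],
    [0,0,0.243],
    [0,0,0.295],
    [0,0,0.347],
    [0,0,0.4],
    [0,0,0.452]
  ],
  "grip": [0.85,0.85,0.85,0.85,0.85,0.85,0.85,0.85,0.85,0.85]
}}

```text
time_s: 44.25
eef_pos: [0.4442, -0.099, -0.0099]
eef_rot: [-0.0, 0.995, 0.097, -0.004]
wrist_force: [-16.0, -9.4, 10.7]
opening: 0.848
grasp_force: 9.1
```

```bash
python3 n.py 530 -85 20
```

```text
tray [526.7 -68.8  23.5] res 1.78 289
tcp [np.float64(444.0), np.float64(-98.3), np.float64(-9.9), np.float64(11.0)] [-13.76764163  -6.38029858  11.23900251]
post in tray frame 65.8 -13.6
tcp in tray frame -87.6 6.0
```

```bash
python3 - <<'E'
from rot import *
P=np.array([592.5,-55.]);L=[]
for i in range(1,11):
    f=i/10;phi=23.5-25.5*f
    t=np.array([-87.6+5*f,6-2*f]);rel=-12.5*(1-f)
    w=P+R2(phi)@(t-[66.3,-13.6]);L.append([*w,-9,phi+rel])
plan(cur(),[L])
E
```

```text
0 xyz [0, -7, -1] rz 0.023  dist 7 deg -1
0 xyz [0, -14, -1] rz 0.045  dist 14 deg -3
0 xyz [1, -20, -1] rz 0.068  dist 20 deg -4
0 xyz [2, -27, -1] rz 0.091  dist 27 deg -5
0 xyz [3, -33, -1] rz 0.113  dist 34 deg -6
0 xyz [4, -40, -1] rz 0.136  dist 40 deg -8
0 xyz [6, -46, -1] rz 0.159  dist 47 deg -9
0 xyz [8, -53, -1] rz 0.182  dist 53 deg -10
0 xyz [10, -59, -1] rz 0.204  dist 60 deg -12
0 xyz [13, -65, -1] rz 0.227  dist 66 deg -13
```

Emit:
{"name": "play_rows", "arguments": {
  "xyz": [
    [0,-7,0],
    [0,-14,0],
    [1,-20,0],
    [2,-27,0],
    [3,-33,0],
    [4,-40,0],
    [6,-46,0],
    [8,-53,0],
    [10,-59,0],
    [12,-65,0]
  ],
  "rot": [
    [0,0,0.023],
    [0,0,0.045],
    [0,0,0.068],
    [0,0,0.091],
    [0,0,0.113],
    [0,0,0.136],
    [0,0,0.159],
    [0,0,0.182],
    [0,0,0.204],
    [0,0,0.227]
  ],
  "grip": [0.85,0.85,0.85,0.85,0.85,0.85,0.85,0.85,0.85,0.85]
}}

```text
time_s: 45.55
eef_pos: [0.4468, -0.0322, -0.0096]
eef_rot: [-0.0, 1.0, -0.018, -0.0]
wrist_force: [-1.3, -1.3, 0.2]
opening: 0.852
grasp_force: 1.0
```

```bash
python3 n.py 524 -45 2
```

```text
tray [526.2 -40.6  -1. ] res 1.57 254
tcp [np.float64(446.8), np.float64(-31.6), np.float64(-9.6), np.float64(-2.1)] [-1.10686272  0.48681109  0.22099335]
post in tray frame 66.5 -13.3
tcp in tray frame -79.6 7.7
```

Turned: tray yaw is −1°, flush in front of the post. Now a side push along +y, with the gripper on the tray's right wall, to centre it on the bay.

```bash
python3 - <<'E'
from rot import *
plan(cur(),[[(430,-40,100,-2),(440,-90,100,30),(480,-145,100,60),(524,-138,100,88.4)],[(524,-138,-9,88.4)]])
E
```

```text
0 xyz [-16, 9, -110] rz -0.002  dist 111 deg 0
0 xyz [-5, 59, -110] rz -0.56  dist 124 deg 32
0 xyz [37, 112, -110] rz -1.084  dist 161 deg 62
0 xyz [81, 103, -110] rz -1.58  dist 171 deg 90
1 xyz [0, 0, 109] rz -0.0  dist 109 deg 0
```

Emit:
{"name": "play_rows", "arguments": {
  "xyz": [
    [-16,5,0],
    [-16,9,-50],
    [-16,15,-110],
    [-10,40,-110],
    [-5,60,-110],
    [10,80,-110],
    [25,100,-110],
    [40,112,-110],
    [60,108,-110],
    [81,103,-110]
  ],
  "rot": [
    [0,0,0],
    [0,0,-0.15],
    [0,0,-0.33],
    [0,0,-0.5],
    [0,0,-0.68],
    [0,0,-0.86],
    [0,0,-1.04],
    [0,0,-1.22],
    [0,0,-1.4],
    [0,0,-1.58]
  ],
  "grip": [0.85,0.85,0.85,0.85,0.85,0.85,0.85,0.85,0.85,0.85]
}}

```text
time_s: 46.85
eef_pos: [0.5254, -0.1385, 0.1007]
eef_rot: [0.0, 0.714, 0.7, 0.001]
wrist_force: [0.4, -0.4, -0.5]
opening: 0.851
grasp_force: 0.0
```

```bash
python3 n.py 524 -45 0; python3 - <<'E'
from h import *
c=shot('top','t9.png');W=cloud(c);
c2=shot('wrist');W2=cloud(c2)
for W in (W,W2):
    w=W.reshape(-1,3);m=(w[:,2]>.064)&(w[:,2]<.078)&(w[:,0]>.55)&(w[:,0]<.70)&(w[:,1]>-.1)&(w[:,1]<.16);p=w[m]
    if m.sum()>100: r=cv2.minAreaRect((p[:,:2]*1000).astype(np.float32));print(cv2.boxPoints(r).round(0).tolist(),r[2],m.sum())
a=c['color'][100:260,190:400,::-1];cv2.imwrite('pics/t9.png',cv2.resize(a,(788,600),interpolation=cv2.INTER_CUBIC))
E
```

```text
tray [526.4 -40.6  -1.2] res 1.64 286
tcp [np.float64(527.7), np.float64(-138.2), np.float64(101.2), np.float64(89.3)] [-0.73062858  0.46266335  0.99745035]
post in tray frame 66.4 -13.0
tcp in tray frame 3.3 -97.6
[[594.0, -58.0], [640.0, -59.0], [645.0, 125.0], [599.0, 126.0]] 88.53035736083984 1005
[[593.0, -54.0], [691.0, -58.0], [693.0, -9.0], [595.0, -6.0]] 87.91934967041016 10597
```

View pics/t9.png

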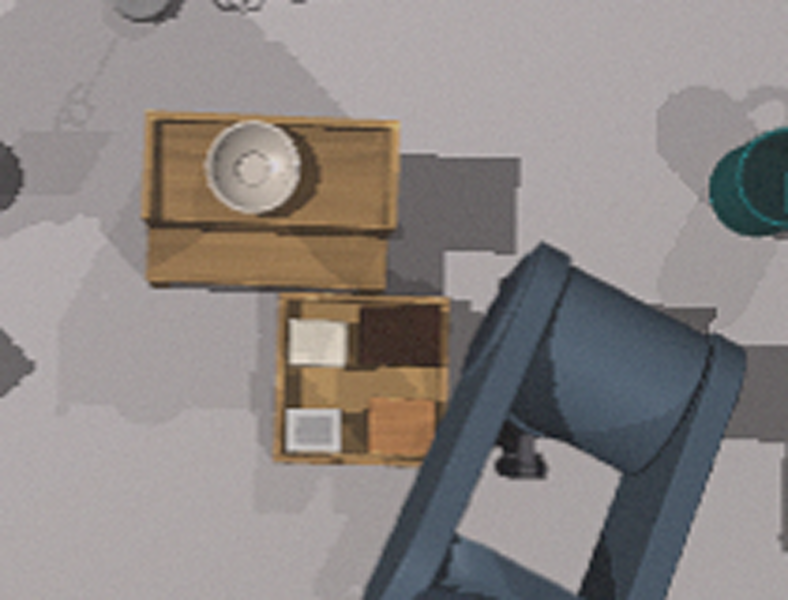

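Emit:
{"name": "play_rows", "arguments": {
  "xyz": [
    [0,0,0],
    [0,0,40],
    [0,0,80],
    [0,0,100],
    [0,0,109],
    [4,0,109],
    [8,0,109],
    [13,0,109],
    [18,0,109],
    [24,0,109]
  ],
  "rot": [
    [0,0,0],
    [0,0,0],
    [0,0,0],
    [0,0,0],
    [0,0,0],
    [0,0,0],
    [0,0,0],
    [0,0,0],
    [0,0,0],
    [0,0,0]
  ],
  "grip": [0.85,0.85,0.85,0.85,0.85,0.85,0.85,0.85,0.85,0.85]
}}

```text
time_s: 48.25
eef_pos: [0.525, -0.1153, -0.0079]
eef_rot: [0.001, 0.716, 0.699, -0.001]
wrist_force: [-2.9, -7.6, 2.3]
opening: 0.847
grasp_force: 3.5
```

Emit:
{"name": "play_rows", "arguments": {
  "xyz": [
    [7,0,0],
    [14,0,0],
    [21,0,0],
    [28,0,0],
    [35,0,0],
    [42,0,0],
    [49,0,0],
    [56,0,0],
    [62,0,0],
    [66,0,0]
  ],
  "rot": [
    [0,0,0],
    [0,0,0],
    [0,0,0],
    [0,0,0],
    [0,0,0],
    [0,0,0],
    [0,0,0],
    [0,0,0],
    [0,0,0],
    [0,0,0]
  ],
  "grip": [0.85,0.85,0.85,0.85,0.85,0.85,0.85,0.85,0.85,0.85]
}}

```text
time_s: 49.5
eef_pos: [0.5258, -0.0497, -0.008]
eef_rot: [0.0, 0.716, 0.698, -0.001]
wrist_force: [-6.0, -8.6, 5.6]
opening: 0.849
grasp_force: 3.5
```

```bash
python3 n.py 524 30 0
```

```text
tray [527.   29.6  -1.9] res 1.5 217
tcp [np.float64(525.8), np.float64(-49.1), np.float64(-8.0), np.float64(88.6)] [-5.57921896 -6.59055907  5.72278697]
post in tray frame 68.2 -82.4
tcp in tray frame 1.3 -78.7
```

Emit:
{"name": "play_rows", "arguments": {
  "xyz": [
    [4,0,0],
    [8,0,0],
    [10,0,0],
    [10,0,0],
    [0,0,0],
    [-12,0,0],
    [-12,0,-40],
    [-12,0,-80],
    [-12,0,-110],
    [-12,0,-110]
  ],
  "rot": [
    [0,0,0],
    [0,0,0],
    [0,0,0],
    [0,0,0],
    [0,0,0],
    [0,0,0],
    [0,0,0],
    [0,0,0],
    [0,0,0],
    [0,0,0]
  ],
  "grip": [0.85,0.85,0.85,0.85,0.85,0.85,0.85,0.85,0.85,0.85]
}}

```text
time_s: 50.8
eef_pos: [0.5287, -0.0617, 0.1045]
eef_rot: [0.003, 0.716, 0.698, 0.002]
wrist_force: [0.9, -0.7, -0.7]
opening: 0.85
grasp_force: 0.0
```

```bash
python3 n.py 524 39 0;  python3 -c "
from t import *
plan(cur(),[[(430,41,100,-1.8)]])"
```

```text
tray [527.2  39.8  -1.6] res 1.55 219
tcp [np.float64(527.3), np.float64(-61.1), np.float64(102.6), np.float64(88.5)] [-0.32338806  0.08557752 -0.33095507]
post in tray frame 67.9 -93.0
tcp in tray frame 2.9 -100.8
0 xyz [100, -100, 3] rz 1.576  dist 141 deg -90
```

Emit:
{"name": "play_rows", "arguments": {
  "xyz": [
    [11,-11,0],
    [22,-22,0],
    [33,-33,0],
    [44,-44,0],
    [56,-56,0],
    [67,-67,0],
    [78,-78,0],
    [89,-89,0],
    [100,-100,0],
    [100,-100,0]
  ],
  "rot": [
    [0,0,0.175],
    [0,0,0.35],
    [0,0,0.525],
    [0,0,0.7],
    [0,0,0.875],
    [0,0,1.05],
    [0,0,1.225],
    [0,0,1.4],
    [0,0,1.576],
    [0,0,1.576]
  ],
  "grip": [0.85,0.85,0.85,0.85,0.85,0.85,0.85,0.85,0.85,0.85]
}}

```text
time_s: 52.1
eef_pos: [0.4272, 0.0426, 0.1001]
eef_rot: [-0.0, 1.0, -0.014, -0.001]
wrist_force: [-0.6, 0.8, 0.4]
opening: 0.853
grasp_force: 0.0
```

Emit:
{"name": "play_rows", "arguments": {
  "xyz": [
    [0,0,40],
    [0,0,80],
    [0,0,100],
    [0,0,106],
    [0,0,106],
    [5,0,106],
    [10,0,106],
    [15,0,106],
    [20,0,106],
    [25,0,106]
  ],
  "rot": [
    [0,0,0],
    [0,0,0],
    [0,0,0],
    [0,0,0],
    [0,0,0],
    [0,0,0],
    [0,0,0],
    [0,0,0],
    [0,0,0],
    [0,0,0]
  ],
  "grip": [0.85,0.85,0.85,0.85,0.85,0.85,0.85,0.85,0.85,0.85]
}}

```text
time_s: 53.35
eef_pos: [0.4514, 0.0418, -0.005]
eef_rot: [-0.0, 1.0, -0.015, -0.003]
wrist_force: [-8.8, 0.5, 5.7]
opening: 0.845
grasp_force: 4.2
```

```bash
python3 n.py 534 39 0; python3 - <<'E'
from h import *
c=shot('wrist','w6.png')
W=cloud(c);w=W.reshape(-1,3);m=(w[:,2]>.064)&(w[:,2]<.078)&(w[:,0]>.55)&(w[:,0]<.66)&(w[:,1]>-.1)&(w[:,1]<.16);p=w[m];print(m.sum(),p.min(0) if m.sum() else '',p.max(0) if m.sum() else '')
print(readout.get_obs()['eef_pos'][2])
E
```

```text
tray [530.2  39.9  -1.8] res 1.7 220
tcp [np.float64(452.2), np.float64(41.7), np.float64(-5.0), np.float64(-1.7)] [-2.27547686 -0.12417597 -0.53979069]
post in tray frame 65.2 -92.9
tcp in tray frame -78.1 -0.6
0  
-0.005019444092480271
```

View pics/w6.png

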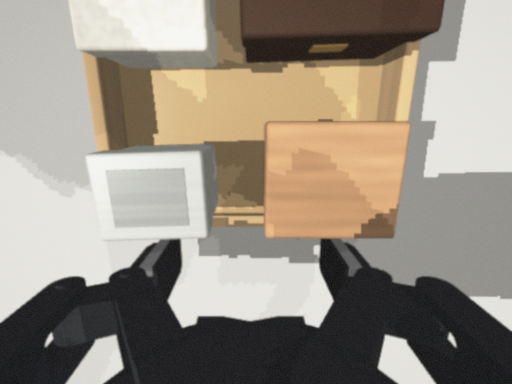

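The fingers are astride the notch (240,225), with the boxes in one layer and the tray square. I'm pushing it in.

Emit:
{"name": "play_rows", "arguments": {
  "xyz": [
    [7,0,0],
    [14,0,0],
    [21,0,0],
    [28,0,0],
    [35,0,0],
    [42,0,0],
    [49,0,0],
    [56,0,0],
    [63,0,0],
    [70,0,0]
  ],
  "rot": [
    [0,0,0],
    [0,0,0],
    [0,0,0],
    [0,0,0],
    [0,0,0],
    [0,0,0],
    [0,0,0],
    [0,0,0],
    [0,0,0],
    [0,0,0]
  ],
  "grip": [0.85,0.85,0.85,0.85,0.85,0.85,0.85,0.85,0.85,0.85]
}}

```text
time_s: 54.7
eef_pos: [0.524, 0.0392, -0.0045]
eef_rot: [0.0, 1.0, -0.015, -0.0]
wrist_force: [-2.5, -0.1, -1.4]
opening: 0.847
grasp_force: 1.5
```

Emit:
{"name": "play_rows", "arguments": {
  "xyz": [
    [5,0,0],
    [10,0,0],
    [15,0,0],
    [20,0,0],
    [24,0,0],
    [26,0,0],
    [28,0,0],
    [29,0,0],
    [30,0,0],
    [30,0,0]
  ],
  "rot": [
    [0,0,0],
    [0,0,0],
    [0,0,0],
    [0,0,0],
    [0,0,0],
    [0,0,0],
    [0,0,0],
    [0,0,0],
    [0,0,0],
    [0,0,0]
  ],
  "grip": [0.85,0.85,0.85,0.85,0.85,0.85,0.85,0.85,0.85,0.85]
}}

```text
time_s: 55.95
eef_pos: [0.5535, 0.0384, -0.0045]
eef_rot: [0.0, 1.0, -0.015, -0.0]
wrist_force: [-4.8, 0.7, 1.1]
opening: 0.846
grasp_force: 2.3
```

Emit:
{"name": "play_rows", "arguments": {
  "xyz": [
    [1,0,0],
    [1,0,0],
    [2,0,0],
    [2,0,0],
    [3,0,0],
    [3,0,0],
    [3,0,0],
    [4,0,0],
    [4,0,0],
    [4,0,0]
  ],
  "rot": [
    [0,0,0],
    [0,0,0],
    [0,0,0],
    [0,0,0],
    [0,0,0],
    [0,0,0],
    [0,0,0],
    [0,0,0],
    [0,0,0],
    [0,0,0]
  ],
  "grip": [0.85,0.85,0.85,0.85,0.85,0.85,0.85,0.85,0.85,0.85]
}}

```text
time_s: 57.2
eef_pos: [0.5575, 0.0382, -0.0045]
eef_rot: [-0.0, 1.0, -0.015, -0.0]
wrist_force: [-5.7, -0.0, 1.3]
opening: 0.852
grasp_force: 2.5
```

Emit:
{"name": "play_rows", "arguments": {
  "xyz": [
    [1,0,0],
    [1,0,0],
    [2,0,0],
    [2,0,0],
    [2,0,0],
    [3,0,0],
    [3,0,0],
    [3,0,0],
    [3,0,0],
    [3,0,0]
  ],
  "rot": [
    [0,0,0],
    [0,0,0],
    [0,0,0],
    [0,0,0],
    [0,0,0],
    [0,0,0],
    [0,0,0],
    [0,0,0],
    [0,0,0],
    [0,0,0]
  ],
  "grip": [0.85,0.85,0.85,0.85,0.85,0.85,0.85,0.85,0.85,0.85]
}}

```text
time_s: 58.45
eef_pos: [0.5593, 0.0382, -0.0045]
eef_rot: [-0.0, 1.0, -0.015, -0.001]
wrist_force: [-10.2, -0.7, 5.9]
opening: 0.847
grasp_force: 5.0
```

```bash
python3 - <<'E'
from h import *
o=readout.get_obs();print(o['wrist_force'],o['eef_pos'])
c=shot('top');W=cloud(c).reshape(-1,3)
m=(W[:,2]>.018)&(W[:,2]<.03)&(W[:,0]>.52)&(W[:,0]<.60)&(abs(W[:,1]-.035)<.09);p=W[m]*1000;print(m.sum(),p.min(0).round(1) if m.sum() else '',np.percentile(p[:,0],[5,50,95]).round(1))
E
```

```text
[-10.23840396  -0.73316036   5.94392557] [ 0.55925156  0.03819335 -0.00452772]Traceback (most recent call last):
  File "<stdin>", line 4, in <module>
    return _quantile_unchecked(
        a, q, axis, out, overwrite_input, method, keepdims, weights)
    return _ureduce(a,
                    func=_quantile_ureduce_func,
    ...<5 lines>...
                    overwrite_input=overwrite_input,
                    method=method)
    r = func(a, **kwargs)
    result = _quantile(arr,
                       quantiles=q,
    ...<2 lines>...
                       out=out,
                       weights=wgt)
    slices_having_nans = np.isnan(arr[-1, ...])
                                  ~~~^^^^^^^^^
IndexError: index -1 is out of bounds for axis 0 with size 0
```

Emit:
{"name": "play_rows", "arguments": {
  "xyz": [
    [1,0,0],
    [1,0,0],
    [2,0,0],
    [2,0,0],
    [2,0,0],
    [2,0,0],
    [2,0,0],
    [2,0,0],
    [2,0,0],
    [2,0,0]
  ],
  "rot": [
    [0,0,0],
    [0,0,0],
    [0,0,0],
    [0,0,0],
    [0,0,0],
    [0,0,0],
    [0,0,0],
    [0,0,0],
    [0,0,0],
    [0,0,0]
  ],
  "grip": [0.85,0.85,0.85,0.85,0.85,0.85,0.85,0.85,0.85,0.85]
}}

```text
time_s: 59.75
eef_pos: [0.5593, 0.0382, -0.0047]
eef_rot: [-0.0, 1.0, -0.015, -0.004]
wrist_force: [-17.0, -1.0, 13.7]
opening: 0.851
grasp_force: 8.6
```

The tray has stopped with force building, so it is against the back rail. I'll back off, lift and inspect.

Emit:
{"name": "play_rows", "arguments": {
  "xyz": [
    [-3,0,0],
    [-10,0,0],
    [-30,0,0],
    [-60,0,0],
    [-80,0,-30],
    [-100,0,-80],
    [-110,0,-120],
    [-110,0,-140],
    [-110,0,-140],
    [-110,0,-140]
  ],
  "rot": [
    [0,0,0],
    [0,0,0],
    [0,0,0],
    [0,0,0],
    [0,0,0],
    [0,0,0],
    [0,0,0],
    [0,0,0],
    [0,0,0],
    [0,0,0]
  ],
  "grip": [0.85,0.85,0.85,0.85,0.85,0.85,0.85,0.85,0.85,0.85]
}}

```text
time_s: 61.0
eef_pos: [0.4525, 0.0414, 0.1348]
eef_rot: [-0.0, 1.0, -0.015, -0.0]
wrist_force: [-0.5, 0.1, -0.0]
opening: 0.852
grasp_force: 0.0
```

```bash
python3 - <<'E'
from h import *
c=shot('wrist','w7.png');w=cloud(c).reshape(-1,3)
m=(w[:,2]>.019)&(w[:,2]<.029)&(w[:,0]>.54)&(w[:,0]<.60)&(abs(w[:,1]-.035)<.09);p=w[m]*1000;print(m.sum(),p.min(0).round(1),p.max(0).round(1))
f=p[p[:,0]<580]
for s in (-1,1):
    g=f[(f[:,1]-37)*s>25];print('front edge side',s,np.percentile(g[:,0],[2,50]).round(1))
m=(w[:,2]>.066)&(w[:,2]<.076)&(w[:,0]>.57)&(w[:,0]<.66)&(abs(w[:,1]-.035)<.1);r=w[m]*1000
for s in (-1,1):
    g=r[(r[:,1]-37)*s>30];print('roof front',s,np.percentile(g[:,0],[1,3]).round(1) if len(g) else None)
print('roof y',r[:,1].min().round(1),r[:,1].max().round(1))
E
```

```text
1900 [567.5 -53.4  19. ] [600.  124.8  29. ]
front edge side -1 [567.9 571.6]
front edge side 1 [570.2 573.5]
roof front -1 [593.5 593.6]
roof front 1 [596.7 596.8]
roof y -53.0 128.9
```

View pics/w7.png

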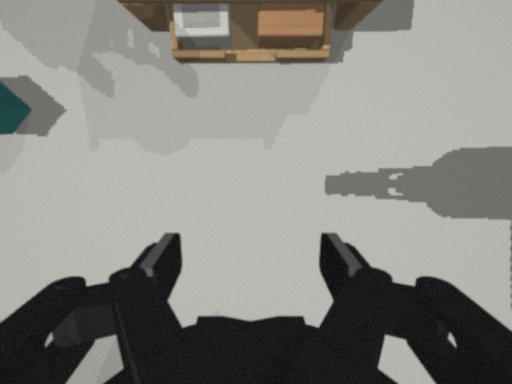

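The picture shows the notch facing out at (255,55). The front stands 26 mm out of the mouth on both sides, and the boxes are in the tray. Handing in.

```bash
python3 -c "
from bench import ctrl
print(ctrl.hand_in())"
```

```text
the job is handed in; nothing more can be done
None
```

All four boxes that were out (watch, brooch, stud and pill tin) are packed in one layer; the tray was turned against the right-hand post and pushed fully home, notch facing out, and the job is handed in.

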